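# Swap the rule for the chisel under the trays of a tool box

### The job

Marking out is finished and chopping comes next. Lift both trays out of the wooden tool box and stand them on the pale board; lay the chisel from the bottom of the box in the tool rest (handle in the low saddle, blade flat on the high one) and stow the folding rule in the free notches beside the chisel's place in the box. Then put each tray back on its runners in the place it came from; keep the trays level, as they hold loose screws, and do not disturb the pencil beside the rest.

Things in the scene. Friction and masses are not known exactly. Their poses are not given: they have to be found in the camera images.
- tool_box: Open wooden box, fixed, 320 (x) x 210 x 66 mm, walls 10, floor 9. Origin under its centre, x along it away from the robot. Runners 12 wide, tops z=48, on both long walls carry the trays. Two notched bars cross the floor at x=-105, +55: chisel's centre line at y=+34; free notch for the rule, 30 wide, at y=-38, seat z=15, sides to z=23: the rule lies along x, middle at x=0.
- tool_rest: Low wooden chisel rest, fixed, base 250 (x) x 62 x 10 mm. Origin under its centre, x along it away from the robot. At x=-105 the low handle saddle, 40 wide, seat z=16, cheeks to z=27; at x=+55 the high blade saddle, 36 wide, seat z=29, cheeks to z=36. The chisel's origin belongs at x=0, y=0, z=16 mm, handle towards -x.
- side_board: Pale board lying flat, fixed, 210 x 300 x 18 mm: the side area. Origin under its centre, x across (210), y along it (300, roughly parallel to the box's length), top z=18. Both trays fit side by side along its length, 182 mm sides across it, about 75 mm either side of its middle.
- tray_broad: Broader lift-out tray, 100 (x) x 182 (y) x 24 mm, dowels and brass screws in it, 0.2 to 0.35 kg. Origin under its centre. Handle: upright plate over the middle, 12 thick in x; 90 long in y from z=40 up to z=58 (130 long below): pinch across x. In the box its underside is at z=48, with 4 mm play each side in y; it starts in the near or the far half of the box.
- tray_narrow: Narrower lift-out tray, 76 (x) x 182 (y) x 24 mm, steel screws in it; weight, handle, play and height in the box as for the broad tray; it starts in the other half of the box.
- chisel: Wood chisel 270 mm long, 0.18 kg, seen under the trays, lying in the box, handle towards the robot. Origin 14 mm below its axis at mid length, z up with the blade flat; y along it: handle, round, 30 thick, y=+25 to +135; blade 24 x 4 mm, y=-10 to its edge at -135. In the box its origin is at z=16. Balance near y=+58: pinch the handle there.
- folding_rule: Folded rule, yellow bar 18 x 235 x 16 mm, 0.09 kg, lying on the bench to the left (+y) of the chisel rest, roughly parallel to it. Origin under its centre, y along it.
- pencil: Flat red pencil, 17 x 163 x 8 mm, lying to the right (-y) of the chisel rest: a bystander. Origin under its middle, y along it.

How it is judged:
By the outcome, as a careful person would: the job done as asked, in the order asked, and still so for the second after the job is handed in, with the robot touching nothing.
It also fails if it takes over 144 s, if anything falls off the work surface, if the arm or the gripper's body presses on something with over 40 N, if the wrist force passes 120 N, or if a joint passes its speed limit or range.

### The arm

A 6-joint arm with a two-finger parallel gripper is mounted at the origin on a cart in front of the work surface, level with it; the furniture and walls round the work are solid. World frame = base frame: x ahead of the robot, y to its left, z up, the work surface at z = 0. Lengths are in m, angles in rad, forces in N, time in s.
With the tool pointing down it reaches from about 0.425 to 0.95 m from the base axis. Payload 3.5 kg.
Tool frame: the origin (TCP) lies at the very end of the fingers, on their centre line; the grasp point (between the pads) lies 19 mm behind it; z points along the fingers, y is the line along which they close (so a half turn about z gives the same grasp; the last joint's range is limited). The gripper opens to 85 mm and grips with 20 to 120 N. Pads are 22 mm wide; open, the fingers measure 114 mm over their backs; the gripper's body (76 mm by 85 mm) begins 54 mm behind the grasp point. The pads swing forward as they close: fully open they stand 13 mm farther back than shut.
Start: joints at [-1.305, 0.286, 1.577, -0, 1.279, -0.15], TCP at [0.273, -0.617, 0.231] pointing down, gripper open.
Joint ranges: [-2.77, 2.77], [-0.9, 2.22], [0.21, 2.48], [-1.53, 4.67], [0.24, 2.81], [-2.84, 2.84]. Speed limits (rad/s): [2.79, 2.79, 3.14, 3.14, 3.14, 3.14].

### API

Orientations are given as a unit quaternion [x, y, z, w].
In Python, from plant import ctrl, optics gives the robot as it stands (ctrl), with the cameras (optics).
- The arm moves only by the shell command python3 inch.py 'ROWS' [FORCE]. ROWS is a JSON list of rows, 1 to 10 of them, each of 7 numbers: dx, dy, dz in m, then a rotation vector rx, ry, rz in rad, then the opening from 0.0 (shut) to 1.0 (fully open); each row is the pose to reach, as a shift and turn from the pose commanded when the command began, along the tool's axes at that moment; what a row does not reach only later rows make up. A row lasts 1/8 s, in which the tool goes at most 0.0625 m and 0.188 rad, less where a joint would pass 70% of its speed; a pose out of reach is approached as far as the arm can. The fingers move at their own pace and stop on an object; FORCE is the grip in N (left out, the last holds). Time passes only in rows, so rows that do not move let the fingers close. It prints the time, the measured TCP pose, the force, the opening and the grip force at its end.
- ctrl.get_state(): the state, without advancing time (a new reading comes with each control period).
- optics.read_camera(name): name is "scene" or "side" or "wrist"; returns a dict with "pixels" (384x512x3 uint8, red, green, blue), "camera_matrix" (3x3 intrinsics, pixels), "dist_coeffs" ([k1, k2, p1, p2, k3] as OpenCV has them; the pictures are not rectified), "xyz" and "orientation" of the camera in the world. Camera axes: x right, y down, z forward; pixel columns grow to the right and rows downward; lengths in m; the calibration is good to about 2 mm. A picture is of the moment at which its call begins. There is no depth.
- ctrl.sign_off(): hands the job in; it is judged then, once.
The state is a dict: "time": time; "qpos": joint angles; "dq": joint speeds; "joint_efforts": joint torques, N m; "eef_pos": TCP position; "tcp_rot": TCP orientation; "contact_force": force on the tool from outside, world axes, zero at the start; "wrist_torque": the same for the moment, N m; "opening": opening from 0.0 (shut) to 1.0 (fully open); "finger_force": force on a finger pad.
Only numpy, scipy, OpenCV 4.12 (cv2) and the standard library are available. Lean on these libraries where they do the work, as an engineer would, in place of code of your own. Each camera call takes 0.05 s, during which the arm holds its last target. There are 200 camera calls.

## Working session

There is one attempt and no reset: what is moved stays moved. The work goes in short steps, Python scripts to look and compute and a shell command to move; the robot and the scene stay as the last step left them, time stands still between calls to the robot, and variables do not carry over. Pictures are saved under pics/ and viewed, at most 14 in all, crops included, and the job is handed in when it is done.

```bash
ls; mkdir -p pics; cat > h.py <<'E'
import numpy as np, cv2
from scipy.spatial.transform import Rotation as R
from plant import ctrl, optics
def cam(n):
    c=optics.read_camera(n); c['K']=np.array(c['camera_matrix'],float); c['D']=np.array(c['dist_coeffs'],float)
    c['o']=np.array(c['xyz'],float); c['R']=R.from_quat(c['orientation']).as_matrix(); return c
def rays(c,uv):
    p=cv2.undistortPoints(np.array(uv,float).reshape(-1,1,2),c['K'],c['D']).reshape(-1,2)
    return np.c_[p,np.ones(len(p))]@c['R'].T
def onz(c,uv,z):
    d=rays(c,uv); return c['o']+d*((z-c['o'][2])/d[:,2])[:,None]
def proj(c,P):
    rv=cv2.Rodrigues(c['R'].T)[0]; return cv2.projectPoints(np.array(P,float).reshape(-1,1,3),rv,-c['R'].T@c['o'],c['K'],c['D'])[0].reshape(-1,2)
def tri(obs):
    A=np.zeros((3,3));b=np.zeros(3)
    for c,uv in obs:
        d=rays(c,[uv])[0];d/=np.linalg.norm(d);M=np.eye(3)-np.outer(d,d);A+=M;b+=M@c['o']
    return np.linalg.solve(A,b)
def save(c,n,box=None,s=1):
    im=c['pixels'][...,::-1]
    if box: im=im[box[1]:box[3],box[0]:box[2]]
    cv2.imwrite('pics/'+n+'.png',cv2.resize(im,None,fx=s,fy=s,interpolation=cv2.INTER_CUBIC))
E
python3 - <<'E'
from h import *
import pickle
s=ctrl.get_state();print(s)
for n in('scene','side','wrist'):
    c=cam(n);save(c,n+'0',s=1.5);print(n,c['o'],c['R'].round(2).tolist(),c['K'][0,0])
    pickle.dump(c,open(n+'0.pkl','wb'))
a=cv2.imread('pics/scene0.png');b=cv2.imread('pics/side0.png')
E
```

```text
inch.py
pics
plant.py
{'time': 0.0, 'qpos': array([-1.30502020e+00,  2.87195057e-01,  1.57818787e+00, -3.44773216e-06,
        1.27858954e+00, -1.49980239e-01]), 'dq': array([ 0.00169159, -0.00144642,  0.0010863 ,  0.00065095, -0.00018088,
        0.00020898]), 'joint_efforts': array([ 1.29592217e-04, -4.05975509e+01, -2.92626160e+01, -1.59426963e-04,
        5.80521708e-03, -1.12539541e-05]), 'eef_pos': array([ 0.27248367, -0.61683697,  0.2299217 ]), 'tcp_rot': array([ 9.78470231e-01,  2.06384569e-01, -7.05019471e-05, -1.18781474e-03]), 'contact_force': array([ 0.02341224, -0.85307606,  0.21329108]), 'wrist_torque': array([-0.01004948,  0.00343831, -0.02945739]), 'finger_force': 0.0, 'opening': 1.0034596522516315}
scene [0.04845612 1.00711536 0.70848109] [[-0.89, -0.23, 0.39], [-0.45, 0.46, -0.77], [-0.0, -0.86, -0.51]] 486.69735703313705
side [0.45312639 1.20828665 0.65322074] [[-1.0, -0.04, 0.05], [-0.07, 0.43, -0.9], [0.01, -0.9, -0.44]] 395.6891848866873
wrist [ 0.34131115 -0.5871835   0.37314735] [[0.4, -0.87, -0.27], [-0.92, -0.39, -0.12], [-0.0, 0.3, -0.96]] 275.8782326177714
```

View pics/scene0.png

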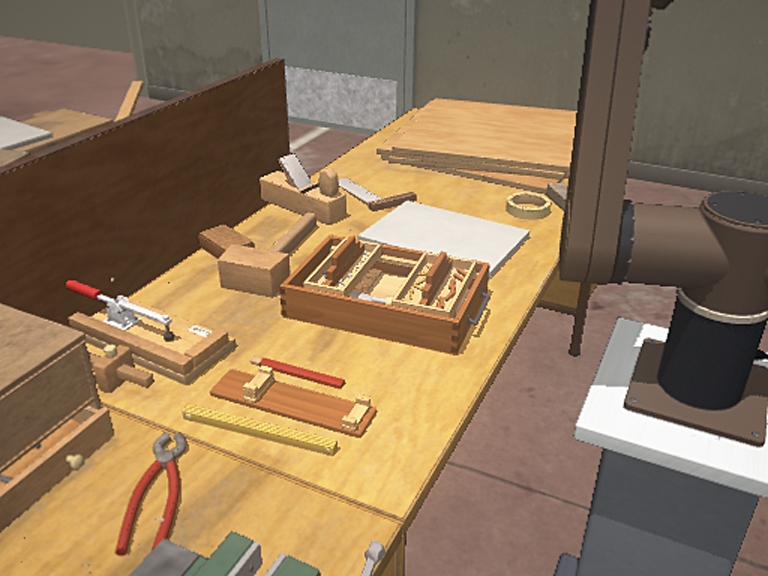

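View pics/side0.png

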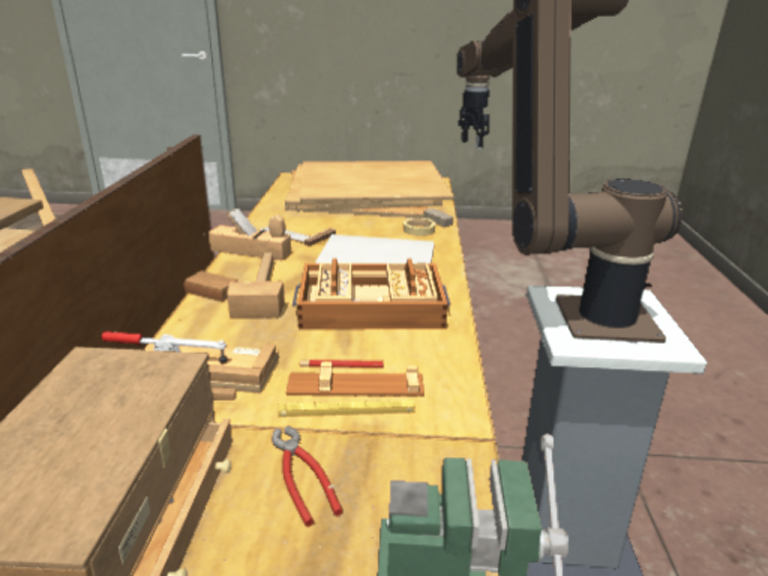

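Scene view (768x576): box rim corners are about (283,285), (338,235), (490,262), (455,322). The board is behind it at (360–530, 203–290), the rest spans (212–375, 370–433), the rule runs (186,410)–(337,448), and the pencil runs (252,360)–(343,383). The side view agrees.

```bash
python3 - <<'E'
from h import *
import pickle
c=pickle.load(open('scene0.pkl','rb'))
f=lambda z,p:print(onz(c,np.array(p)/1.5,z)[:,:2].round(3).tolist())
f(.066,[(283,285),(338,235),(490,262),(455,322)])
f(.018,[(400,203),(530,233),(360,238)])
f(.010,[(212,388),(225,370),(375,405),(362,433)])
f(.016,[(186,408),(338,446)])
f(.008,[(252,360),(343,383)])
f(.106,[(350,240),(440,255)])
E
cat >> h.py <<'E'
def go(*P):
    "world targets (x,y,z,yaw) -> local rows from current pose"
    s=ctrl.get_state(); T=R.from_quat(s['tcp_rot']); p=np.array(s['eef_pos'])
    x=T.as_matrix()[:,0]; print('t %.2f'%s['time'],'at',p.round(4),'yaw %.4f'%np.arctan2(x[1],x[0]),'op %.3f'%s['opening'],'F',np.round(s['contact_force'],1))
    for q in P:
        G=R.from_euler('z',q[3])*R.from_euler('x',np.pi)
        d=T.inv().apply(np.array(q[:3])-p); r=(T.inv()*G).as_rotvec()
        print(q,'->',d.round(4).tolist(),r.round(4).tolist(),'rows %.1f'%max(np.linalg.norm(d)/.0625,np.linalg.norm(r)/.188))
E
python3 -c "
from h import *
go((.526,0,.32,1.571),(.526,0,.32,1.62))"
```

```text
t 0.15 at [ 0.2725 -0.617   0.2302] yaw 0.4158 op 0.998 F [ 0.1 -0.3 -0.5]
(0.526, 0, 0.32, 1.571) -> [0.4811, -0.4622, -0.0888] [-0.0014, -0.0013, -1.1552] rows 10.8
(0.526, 0, 0.32, 1.62) -> [0.4811, -0.4622, -0.0888] [-0.0014, -0.0014, -1.2042] rows 10.8
```

```bash
python3 inch.py '[[0.06,-0.055,-0.03,0,0,-0.12,1],[0.12,-0.11,-0.06,0,0,-0.24,1],[0.16,-0.15,-0.089,0,0,-0.36,1],[0.2,-0.19,-0.089,0,0,-0.5,1],[0.24,-0.23,-0.089,0,0,-0.65,1],[0.28,-0.27,-0.089,0,0,-0.8,1],[0.32,-0.31,-0.089,0,0,-0.95,1],[0.36,-0.35,-0.089,0,0,-1.1,1],[0.4,-0.39,-0.089,0,0,-1.155,1],[0.44,-0.43,-0.089,0,0,-1.155,1]]'
python3 -c "
from h import *
go((.526,0,.32,1.571))"
```

```text
time: 1.4
eef_pos: [0.4999, -0.0489, 0.3203]
tcp_rot: [0.707, 0.707, 0.0, 0.0]
contact_force: [1.9, -0.2, -0.5]
opening: 0.998
finger_force: 0.0
t 1.40 at [ 0.4999 -0.0489  0.3203] yaw 1.5711 op 0.998 F [ 1.9 -0.2 -0.5]
(0.526, 0, 0.32, 1.571) -> [0.0489, 0.0261, 0.0003] [0.0004, 0.0002, 0.0001] rows 0.9
```

```bash
python3 inch.py '[[0.045,0.025,0,0,0,0,1],[0.045,0.025,0,0,0,0,1]]'
python3 - <<'E'
from h import *
import pickle
c=cam('wrist');save(c,'w1',s=1.5);pickle.dump(c,open('w1.pkl','wb'));print(c['o'],c['R'].round(3))
E
```

```text
time: 1.65
eef_pos: [0.5252, -0.003, 0.3198]
tcp_rot: [0.705, 0.709, -0.0, -0.001]
contact_force: [0.5, -0.4, 1.1]
opening: 1.0
finger_force: 0.0
[0.52449173 0.07197226 0.46290385] [[ 1.     0.004  0.001]
 [ 0.004 -0.955 -0.295]
 [-0.001  0.295 -0.955]]
```

View pics/w1.png

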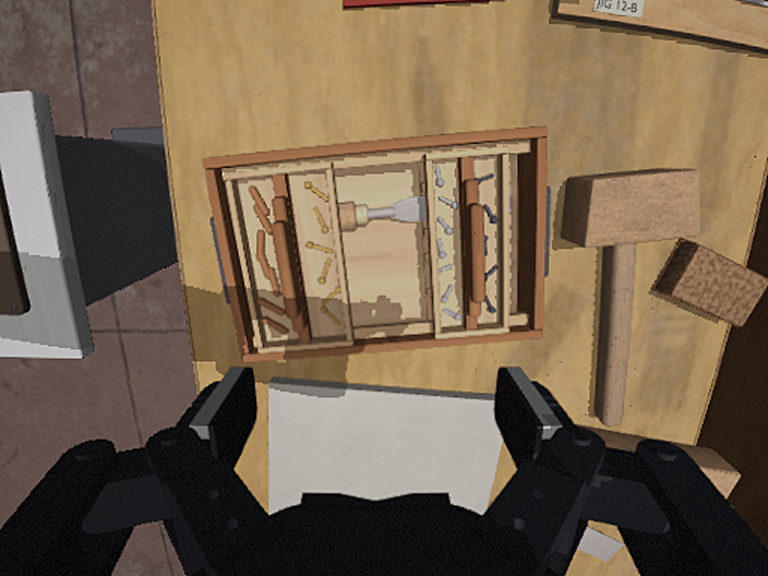

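Wrist view: broad tray (dowels, brass) is in the near half with its handle at about (285,255). The narrow tray (steel) is far, handle at about (475,240). The chisel is visible between them at (340–425, 212). Rim corners are (206,160), (546,127), (542,336), (245,360), with the board below at (270–500, 378+). I'll zoom in for accurate pixels.

```bash
python3 - <<'E'
from h import *
import pickle
w=pickle.load(open('w1.pkl','rb'));c=pickle.load(open('scene0.pkl','rb'))
save(w,'w1z',(130,78,370,246),3.2);save(c,'s0z',(183,150,333,240),5)
E
```

```text
(no output)
```

View pics/w1z.png

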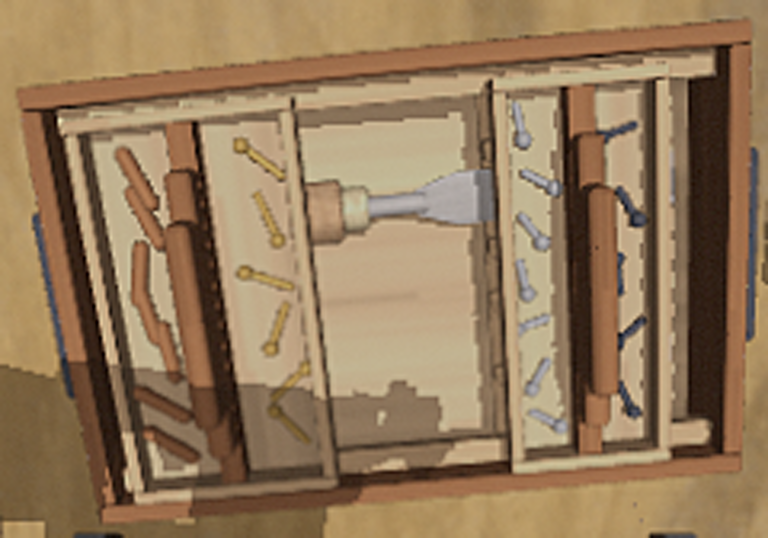

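View pics/s0z.png

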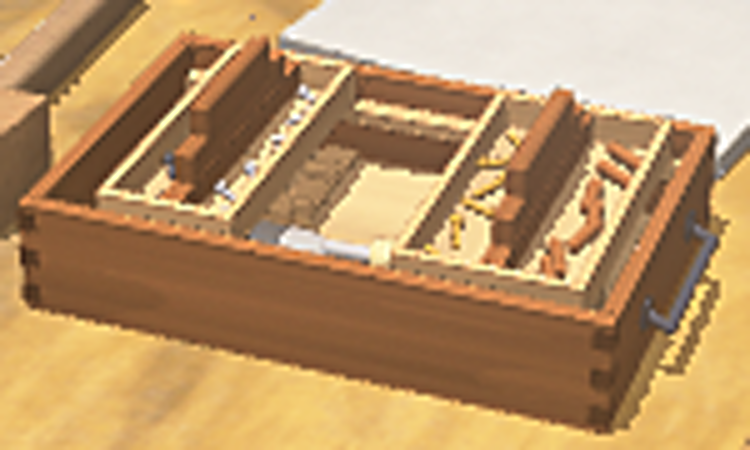

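```bash
python3 - <<'E'
from h import *
import pickle
w=pickle.load(open('w1.pkl','rb'));c=pickle.load(open('scene0.pkl','rb'))
W=lambda p:(np.array(p,float)+.5)/3.2-.5+[130,78]
S=lambda p:(np.array(p,float)+.5)/5-.5+[183,150]
rim=onz(w,W([(18,92),(750,20),(740,470),(103,520)]),.066)
print('rim',rim[:,:2].round(4).tolist(),'centre',rim[:,:2].mean(0).round(4))
e=[rim[(i+1)%4]-rim[i] for i in range(4)];print([round(float(np.linalg.norm(v)),4) for v in e],[round(float(np.arctan2(v[1],v[0])),3) for v in e])
for n,q in (('broad',[(167,228),(190,226),(227,427),(204,432)]),('narrow',[(588,187),(614,187),(618,392),(594,394)])):
    P=onz(w,W(q),.106)[:,:2];print(n,P.round(4).tolist(),P.mean(0).round(4),'len',np.linalg.norm(P[3]-P[0]).round(4),'yaw',np.arctan2(*(P[0]+P[1]-P[2]-P[3])[::-1]).round(3))
    print(((proj(c,np.c_[P,[.106]*4])-[183,150]+.5)*5-.5).round(0).tolist())
# triangulate rim corners
for a,b in (((18,92),(607,322)),((750,20),(22,203)),((103,520),(718,128))): print('tri',tri([(w,W(a)),(c,S(b))]).round(4))
ch=onz(w,W([(460,222),(460,170),(440,200),(310,211)]),.030)
print('chisel',ch[:,:2].round(4).tolist())
E
```

```text
rim [[0.3645, 0.0795], [0.6799, 0.1105], [0.6997, -0.0966], [0.3843, -0.1249]] centre [ 0.5321 -0.0079]
[0.317, 0.2081, 0.3166, 0.2054] [0.098, -1.476, -3.052, 1.667]
broad [[0.4364, 0.0253], [0.4458, 0.0261], [0.4568, -0.0602], [0.4467, -0.0626]] [ 0.4464 -0.0178] len 0.0884 yaw 1.692
[[521.0, 165.0], [503.0, 162.0], [548.0, 84.0], [567.0, 87.0]]
narrow [[0.6055, 0.0423], [0.6159, 0.0425], [0.6243, -0.0436], [0.6141, -0.0445]] [ 0.6149 -0.0008] len 0.0873 yaw 1.669
[[207.0, 108.0], [189.0, 103.0], [253.0, 34.0], [271.0, 37.0]]
tri [0.3657 0.0801 0.0661]
tri [0.6794 0.1103 0.0653]
tri [ 0.3828 -0.1265  0.0645]
chisel [[0.5611, 0.0186], [0.5604, 0.0435], [0.5511, 0.0292], [0.4881, 0.0236]]
```

Height checks agree: the rim triangulates to 0.065–0.066 m and handle size matches at z=0.106. Box centre is about (0.532,-0.008), yaw about 0.093. Next, the board by colour mask in both views, plus the rest and rule in the scene view for a preview.

```bash
python3 - <<'E'
from h import *
import pickle
w=pickle.load(open('w1.pkl','rb'));c=pickle.load(open('scene0.pkl','rb'));sd=pickle.load(open('side0.pkl','rb'))
for n,k,lo in (('w',w,(225,384-140)),('scene',c,(133,200))):
    hsv=cv2.cvtColor(k['pixels'],cv2.COLOR_RGB2HSV)
    m=((hsv[...,1]<35)&(hsv[...,2]>140)).astype(np.uint8)
    if n=='w': m[:235]=0;m[:,:160]=0;m[:,350:]=0
    else: m[:130]=0;m[205:]=0;m[:,:225]=0;m[:,365:]=0
    cs=cv2.findContours(m,0,1)[0];q=max(cs,key=cv2.contourArea)
    a=cv2.approxPolyDP(q,3,True)[:,0];print(n,cv2.contourArea(q),a.tolist());print(onz(k,a,.018)[:,:2].round(3).tolist())
E
```

```text
w 10338.5 [[179, 258], [179, 342], [199, 335], [202, 327], [246, 332], [298, 327], [301, 335], [323, 340], [334, 295], [329, 267], [232, 259], [225, 265]]
[[0.396, -0.184], [0.379, -0.383], [0.422, -0.363], [0.429, -0.343], [0.518, -0.354], [0.623, -0.342], [0.631, -0.362], [0.678, -0.377], [0.688, -0.264], [0.672, -0.202], [0.493, -0.186], [0.48, -0.198]]
scene 2507.0 [[239, 157], [325, 174], [327, 184], [352, 153], [270, 134]]
[[0.69, -0.201], [0.412, -0.215], [0.388, -0.162], [0.38, -0.386], [0.676, -0.404]]
```

```bash
python3 -c "
from h import *
go((.4464,-.0178,.14,1.68),(.4464,-.0178,.078,1.68))"
```

```text
t 1.70 at [ 0.5247 -0.0046  0.3198] yaw 1.5741 op 1.001 F [0.  0.4 0.1]
(0.4464, -0.0178, 0.14, 1.68) -> [-0.0129, -0.0782, 0.1799] [-0.0012, 0.0001, -0.1059] rows 3.1
(0.4464, -0.0178, 0.078, 1.68) -> [-0.0129, -0.0781, 0.2419] [-0.0012, 0.0001, -0.1059] rows 4.1
```

```bash
python3 inch.py '[[-0.004,-0.026,0.05,0,0,-0.05,0.7],[-0.009,-0.052,0.1,0,0,-0.106,0.7],[-0.013,-0.078,0.15,0,0,-0.106,0.7],[-0.013,-0.078,0.2,0,0,-0.106,0.7],[-0.013,-0.078,0.222,0,0,-0.106,0.7],[-0.013,-0.078,0.242,0,0,-0.106,0.7],[-0.013,-0.078,0.242,0,0,-0.106,0.7]]' 60
python3 inch.py '[[0,0,0,0,0,0,0],[0,0,0,0,0,0,0],[0,0,0,0,0,0,0],[0,0,0,0,0,0,0],[0,0,0,0,0,0,0]]' 60
```

```text
time: 2.58
eef_pos: [0.4448, -0.0197, 0.0767]
tcp_rot: [0.669, 0.743, -0.001, -0.002]
contact_force: [-0.5, 0.3, 0.3]
opening: 0.703
finger_force: 0.0
time: 3.2
eef_pos: [0.4472, -0.0193, 0.0794]
tcp_rot: [0.668, 0.744, -0.0, 0.001]
contact_force: [-2.7, 0.1, 7.0]
opening: 0.127
finger_force: 60.5
```

```bash
python3 inch.py '[[0,0,-0.01,0,0,0,0],[0,0,-0.03,0,0,0,0],[0,0,-0.06,0,0,0,0],[0,0,-0.09,0,0,0,0],[0,0,-0.1,0,0,0,0],[0,0,-0.1,0,0,0,0]]' 60
python3 -c "
from h import *
go((.4472,-.0193,.079,1.676),(.46,-.289,.17,1.51),(.46,-.289,.0505,1.51))"
```

```text
time: 3.95
eef_pos: [0.4467, -0.0189, 0.1783]
tcp_rot: [0.669, 0.744, 0.0, 0.0]
contact_force: [-0.3, -0.1, -3.8]
opening: 0.133
finger_force: 59.3
t 3.95 at [ 0.4467 -0.0189  0.1783] yaw 1.6769 op 0.133 F [-0.3 -0.1 -3.8]
(0.4472, -0.0193, 0.079, 1.676) -> [-0.0005, 0.0004, 0.0993] [0.0006, 0.0001, 0.0009] rows 1.6
(0.46, -0.289, 0.17, 1.51) -> [-0.27, -0.0154, 0.0083] [0.0006, 0.0, 0.1669] rows 4.3
(0.46, -0.289, 0.0505, 1.51) -> [-0.27, -0.0154, 0.1278] [0.0006, 0.0, 0.1669] rows 4.8
```

```bash
python3 inch.py '[[-0.02,-0.001,0,0,0,0.01,0],[-0.05,-0.003,0,0,0,0.03,0],[-0.09,-0.005,0,0,0,0.06,0],[-0.13,-0.008,0,0,0,0.09,0],[-0.17,-0.01,0,0,0,0.12,0],[-0.21,-0.012,0,0,0,0.14,0],[-0.24,-0.014,0,0,0,0.16,0],[-0.26,-0.015,0.01,0,0,0.167,0],[-0.27,-0.0154,0.03,0,0,0.167,0],[-0.27,-0.0154,0.06,0,0,0.167,0]]' 60
python3 inch.py '[[0,0,0.025,0,0,0,0],[0,0,0.045,0,0,0,0],[0,0,0.058,0,0,0,0],[0,0,0.065,0,0,0,0],[0,0,0.068,0,0,0,0],[0,0,0.068,0,0,0,0]]' 60
```

```text
time: 5.2
eef_pos: [0.4599, -0.2895, 0.1167]
tcp_rot: [0.729, 0.685, 0.0, -0.0]
contact_force: [0.4, -0.2, -3.8]
opening: 0.125
finger_force: 59.3
time: 5.95
eef_pos: [0.4603, -0.2893, 0.0507]
tcp_rot: [0.728, 0.685, 0.0, 0.0]
contact_force: [-0.7, -0.6, -2.5]
opening: 0.129
finger_force: 59.1
```

```bash
python3 inch.py '[[0,0,0.001,0,0,0,0],[0,0,0.0015,0,0,0,0],[0,0,0.0015,0,0,0,0]]' 60
python3 -c "
from h import *
go()
c=cam('scene');save(c,'s1',(200,90,360,240),4)"
```

```text
time: 6.32
eef_pos: [0.4603, -0.2894, 0.0495]
tcp_rot: [0.728, 0.685, 0.0, 0.001]
contact_force: [-0.1, 0.8, 0.1]
opening: 0.131
finger_force: 59.5
t 6.33 at [ 0.4603 -0.2894  0.0495] yaw 1.5098 op 0.131 F [-0.1  0.8  0.1]
```

View pics/s1.png

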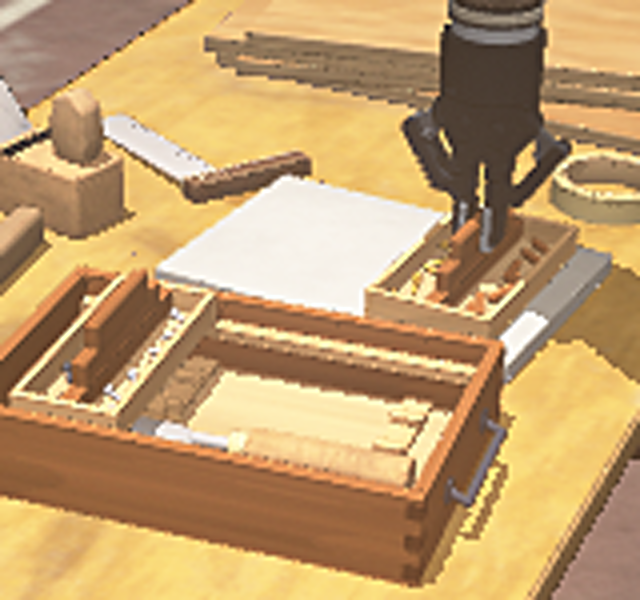

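The broad tray stands on the board at (480,270) in the crop, level and fully on it. The chisel lies clear at (150–415, 430–470). Release, then the narrow tray.

```bash
python3 inch.py '[[0,0,0,0,0,0,0.5],[0,0,0,0,0,0,0.7],[0,0,0,0,0,0,0.7],[0,0,-0.03,0,0,0,0.7],[0,0,-0.08,0,0,0,0.7],[0,0,-0.13,0,0,0,0.7],[0,0,-0.13,0,0,0,0.7]]' 60
python3 -c "
from h import *
go((.6149,-.0008,.17,1.667),(.6149,-.0008,.078,1.667))"
```

```text
time: 7.25
eef_pos: [0.4625, -0.2913, 0.1846]
tcp_rot: [0.728, 0.685, 0.0, 0.006]
contact_force: [0.1, -0.4, -0.6]
opening: 0.702
finger_force: 0.0
t 7.25 at [ 0.4625 -0.2913  0.1846] yaw 1.5099 op 0.702 F [ 0.1 -0.4 -0.6]
(0.6149, -0.0008, 0.17, 1.667) -> [0.2994, 0.1344, 0.0137] [0.0081, 0.0077, -0.157] rows 5.3
(0.6149, -0.0008, 0.078, 1.667) -> [0.3, 0.1336, 0.1057] [0.0081, 0.0077, -0.157] rows 5.5
```

```bash
python3 inch.py '[[0.04,0.018,0,0,0,-0.02,0.7],[0.09,0.041,0,0,0,-0.05,0.7],[0.14,0.064,0,0,0,-0.08,0.7],[0.19,0.087,0,0,0,-0.11,0.7],[0.24,0.11,0,0,0,-0.14,0.7],[0.28,0.128,0.01,0,0,-0.157,0.7],[0.2975,0.1365,0.03,0,0,-0.157,0.7],[0.2975,0.1365,0.06,0,0,-0.157,0.7],[0.2975,0.1365,0.085,0,0,-0.157,0.7],[0.2975,0.1365,0.1,0,0,-0.157,0.7]]' 60
python3 inch.py '[[0,0,0.0015,0,0,0,0.7],[0,0,0.0015,0,0,0,0],[0,0,0.0015,0,0,0,0],[0,0,0.0015,0,0,0,0],[0,0,0.0015,0,0,0,0],[0,0,0.0015,0,0,0,0]]' 60
python3 inch.py '[[0,0,-0.01,0,0,0,0],[0,0,-0.03,0,0,0,0],[0,0,-0.06,0,0,0,0],[0,0,-0.09,0,0,0,0],[0,0,-0.1,0,0,0,0],[0,0,-0.1,0,0,0,0]]' 60
python3 -c "
from h import *
go((.61,-.298,.17,1.51),(.61,-.298,.0505,1.51))"
```

```text
time: 8.5
eef_pos: [0.6128, -0.0001, 0.0759]
tcp_rot: [0.672, 0.74, -0.001, -0.002]
contact_force: [1.2, 0.1, 0.1]
opening: 0.699
finger_force: 0.0
time: 9.25
eef_pos: [0.6153, -0.0007, 0.0787]
tcp_rot: [0.672, 0.74, 0.001, 0.001]
contact_force: [0.2, -0.7, 4.7]
opening: 0.128
finger_force: 60.8
time: 10.0
eef_pos: [0.6145, -0.0005, 0.178]
tcp_rot: [0.672, 0.74, 0.0, 0.001]
contact_force: [-0.0, 0.8, -2.4]
opening: 0.133
finger_force: 59.8
t 10.00 at [ 6.145e-01 -5.000e-04  1.780e-01] yaw 1.6668 op 0.133 F [-0.   0.8 -2.4]
(0.61, -0.298, 0.17, 1.51) -> [-0.2957, -0.033, 0.0081] [0.0012, 0.0002, 0.1568] rows 4.8
(0.61, -0.298, 0.0505, 1.51) -> [-0.2957, -0.0331, 0.1276] [0.0012, 0.0002, 0.1568] rows 5.2
```

```bash
python3 inch.py '[[-0.02,-0.002,0,0,0,0.01,0],[-0.05,-0.005,0,0,0,0.03,0],[-0.09,-0.01,0,0,0,0.05,0],[-0.13,-0.014,0,0,0,0.08,0],[-0.17,-0.019,0,0,0,0.11,0],[-0.21,-0.023,0,0,0,0.13,0],[-0.25,-0.028,0,0,0,0.15,0],[-0.28,-0.031,0.01,0,0,0.157,0],[-0.2957,-0.033,0.03,0,0,0.157,0],[-0.2957,-0.033,0.06,0,0,0.157,0]]' 60
python3 inch.py '[[0,0,0.025,0,0,0,0],[0,0,0.045,0,0,0,0],[0,0,0.058,0,0,0,0],[0,0,0.065,0,0,0,0],[0,0,0.068,0,0,0,0],[0,0,0.069,0,0,0,0],[0,0,0.0695,0,0,0,0],[0,0,0.0695,0,0,0,0]]' 60
```

```text
time: 11.25
eef_pos: [0.6091, -0.2997, 0.1155]
tcp_rot: [0.729, 0.684, -0.0, -0.0]
contact_force: [0.4, 0.6, -2.4]
opening: 0.127
finger_force: 59.8
time: 12.25
eef_pos: [0.6104, -0.2983, 0.0488]
tcp_rot: [0.728, 0.685, 0.0, 0.001]
contact_force: [-0.5, 0.4, -1.4]
opening: 0.129
finger_force: 59.8
```

```bash
python3 inch.py '[[0,0,0.0008,0,0,0,0],[0,0,0.0008,0,0,0,0],[0,0,0.0008,0,0,0,0.5],[0,0,0.0008,0,0,0,0.7],[0,0,0.0008,0,0,0,0.7],[0,0,-0.03,0,0,0,0.7],[0,0,-0.08,0,0,0,0.7],[0,0,-0.13,0,0,0,0.8],[0,0,-0.17,0,0,0,1],[0,0,-0.17,0,0,0,1]]' 60
python3 -c "
from h import *
go((.44,.02,.22,.095))"
```

```text
time: 13.5
eef_pos: [0.6119, -0.2994, 0.2234]
tcp_rot: [0.728, 0.685, 0.001, 0.005]
contact_force: [0.1, -1.0, 0.1]
opening: 1.0
finger_force: 0.0
t 13.50 at [ 0.6119 -0.2994  0.2234] yaw 1.5098 op 1.000 F [ 0.1 -1.   0.1]
(0.44, 0.02, 0.22, 0.095) -> [0.3083, -0.1911, 0.0002] [0.0106, -0.0017, 1.4148] rows 7.5
```

```bash
python3 inch.py '[[0.035,-0.022,0,0,0,0.15,1],[0.07,-0.043,0,0,0,0.32,1],[0.105,-0.065,0,0,0,0.48,1],[0.14,-0.086,0,0,0,0.64,1],[0.175,-0.108,0,0,0,0.8,1],[0.21,-0.13,0,0,0,0.96,1],[0.245,-0.151,0,0,0,1.12,1],[0.28,-0.173,0,0,0,1.28,1],[0.308,-0.191,0,0,0,1.415,1],[0.308,-0.191,0,0,0,1.415,1]]'
python3 inch.py '[[0,0,0,0,0,0,1],[0,0,0,0,0,0,1]]'
python3 - <<'E'
from h import *
import pickle
go()
c=cam('wrist');save(c,'w2',s=1.5);pickle.dump(c,open('w2.pkl','wb'))
E
```

```text
time: 14.75
eef_pos: [0.4363, 0.0227, 0.216]
tcp_rot: [0.999, 0.049, -0.001, -0.0]
contact_force: [-0.1, 0.2, -0.7]
opening: 1.0
finger_force: 0.0
time: 15.0
eef_pos: [0.4382, 0.0204, 0.2174]
tcp_rot: [0.999, 0.047, -0.0, -0.0]
contact_force: [-1.0, -0.4, 0.6]
opening: 1.002
finger_force: 0.0
t 15.00 at [0.4382 0.0204 0.2174] yaw 0.0943 op 1.002 F [-1.  -0.4  0.6]
```

View pics/w2.png

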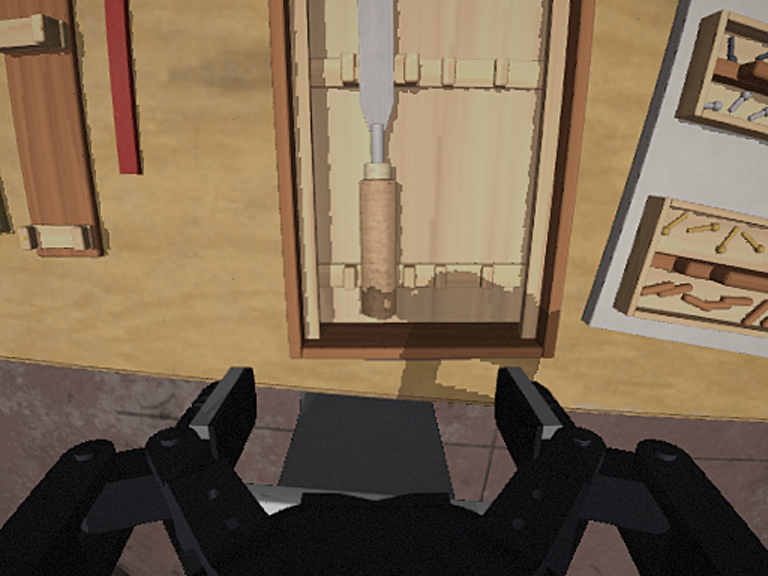

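The chisel is fully visible: handle (361–398, 180–318), ferrule 162–180, blade straight above it. The free notches lie between blocks at (448,72)/(502,72) and (443,275)/(488,275). Both trays are on the board. I'll measure the chisel and box here, then look at the rest and rule.

```bash
python3 - <<'E'
from h import *
import pickle
w=pickle.load(open('w2.pkl','rb'));w1=pickle.load(open('w1.pkl','rb'))
W=lambda p:(np.array(p,float)+.5)/1.5-.5
W1=lambda p:(np.array(p,float)+.5)/3.2-.5+[130,78]
print('tri ferrule',tri([(w,W((379,180))),(w1,W1((343,211)))]).round(4))
q=onz(w,W([(361,190),(398,190),(361,290),(398,290),(378,318),(379,162),(379.5,180)]),.030)[:,:2]
print('handle',q.round(4).tolist()); a=(q[0]+q[1])/2;b=(q[2]+q[3])/2;print('axis',a.round(4),b.round(4),'yaw',np.arctan2(*(a-b)[::-1]).round(4))
b=onz(w,W([(358,90),(396,90),(360,10),(395,10)]),.032)[:,:2];print('blade',b.round(4).tolist(),b[:2].mean(0),b[2:].mean(0))
print('near blocks z23',onz(w,W([(449,275),(482,275)]),.023)[:,:2].round(4).tolist())
print('far',onz(w,W([(455,72),(496,72)]),.023)[:,:2].round(4).tolist())
r=onz(w,W([(289,357),(545,357)]),.066)[:,:2];print('rim near',r.round(4).tolist(),np.arctan2(*(r[0]-r[1])[::-1]))
hs=cv2.cvtColor(w['pixels'],cv2.COLOR_RGB2GRAY)
for row in (120,125,185,190): print(row,hs[row,234:275].tolist())
go((.43,.30,.22,.12))
E
```

```text
tri ferrule [0.5036 0.023  0.0239]
handle [[0.4948, 0.0364], [0.4975, 0.0077], [0.4138, 0.0295], [0.4167, -0.0012], [0.3904, 0.0131], [0.517, 0.0244], [0.5037, 0.0227]]
axis [0.4961 0.022 ] [0.4153 0.0142] yaw 0.0963
blade [[0.5664, 0.0446], [0.569, 0.0169], [0.6196, 0.0477], [0.6219, 0.0231]] [0.56766549 0.03075579] [0.62075774 0.03542412]
near blocks z23 [[0.4318, -0.0432], [0.4345, -0.0711]]
far [[0.5875, -0.0259], [0.5909, -0.0566]]
rim near [[0.3647, 0.0811], [0.3831, -0.1204]] 1.66193900583087
120 [178, 181, 181, 180, 183, 172, 132, 103, 111, 113, 117, 108, 95, 104, 128, 131, 130, 132, 134, 135, 135, 122, 113, 112, 106, 104, 113, 113, 104, 119, 169, 178, 171, 168, 167, 168, 170, 170, 171, 173, 173]
125 [178, 180, 181, 180, 186, 151, 116, 136, 140, 151, 148, 150, 156, 160, 167, 164, 160, 162, 163, 164, 161, 153, 146, 143, 141, 136, 131, 126, 124, 103, 91, 108, 109, 100, 160, 173, 171, 171, 172, 171, 174]
185 [175, 173, 118, 93, 107, 162, 156, 114, 118, 123, 126, 130, 137, 141, 139, 143, 150, 148, 148, 147, 145, 145, 146, 138, 124, 122, 126, 125, 124, 101, 107, 117, 108, 166, 130, 138, 174, 174, 169, 171, 175]
190 [173, 170, 127, 86, 143, 161, 126, 109, 127, 130, 134, 143, 131, 125, 140, 139, 150, 153, 146, 143, 142, 147, 149, 137, 124, 123, 128, 128, 125, 102, 100, 109, 105, 107, 86, 135, 164, 163, 156, 167, 182]
t 15.05 at [0.4383 0.0203 0.2175] yaw 0.0940 op 0.999 F [ 0.4  0.  -0. ]
(0.43, 0.3, 0.22, 0.12) -> [0.018, -0.2792, -0.0025] [-0.0, 0.0006, -0.026] rows 4.5
```

```bash
python3 inch.py '[[0.003,-0.04,0,0,0,0,1],[0.006,-0.09,0,0,0,-0.01,1],[0.01,-0.14,0,0,0,-0.02,1],[0.013,-0.19,0,0,0,-0.026,1],[0.016,-0.24,0,0,0,-0.026,1],[0.018,-0.28,0,0,0,-0.026,1],[0.018,-0.28,0,0,0,-0.026,1],[0.018,-0.28,0,0,0,-0.026,0.6]]'
python3 - <<'E'
from h import *
import pickle
go()
c=cam('wrist');save(c,'w3',s=1.5);pickle.dump(c,open('w3.pkl','wb'))
E
```

```text
time: 16.05
eef_pos: [0.4297, 0.301, 0.2174]
tcp_rot: [0.998, 0.06, -0.0, 0.0]
contact_force: [-0.1, 0.2, -0.2]
opening: 0.817
finger_force: 0.0
t 16.05 at [0.4297 0.301  0.2174] yaw 0.1206 op 0.817 F [-0.1  0.2 -0.2]
```

View pics/w3.png

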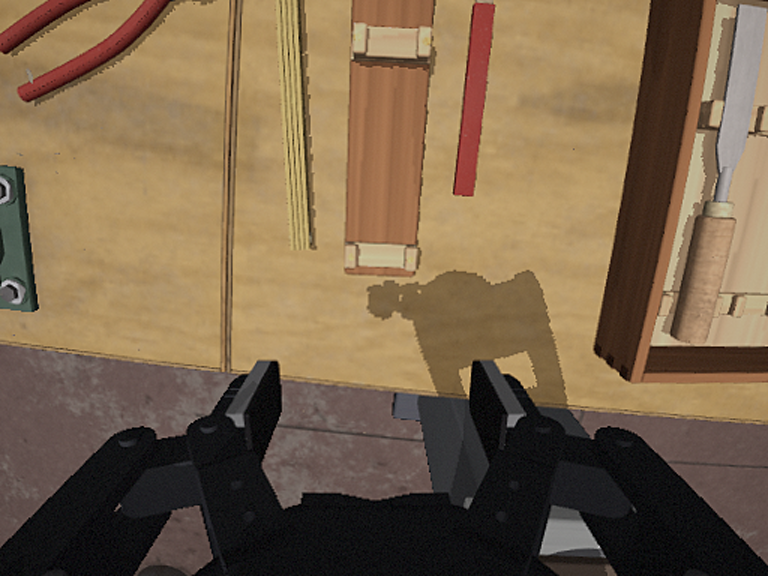

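```bash
python3 - <<'E'
from h import *
import pickle
c=pickle.load(open('w3.pkl','rb'));save(c,'w3z',(175,0,340,190),3)
c=pickle.load(open('scene0.pkl','rb'));save(c,'s0r',(115,230,260,310),5)
E
```

```text
(no output)
```

View pics/w3z.png

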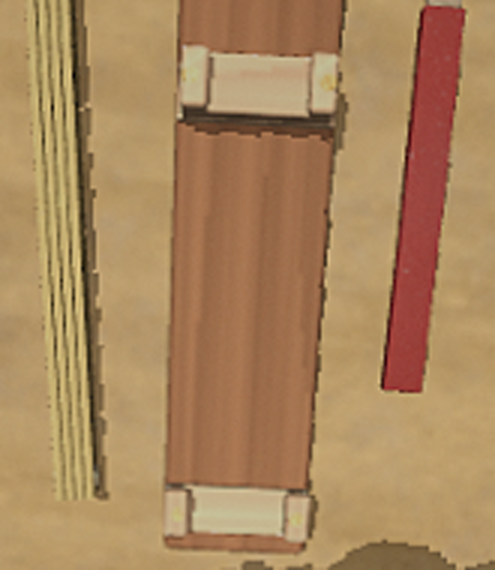

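View pics/s0r.png

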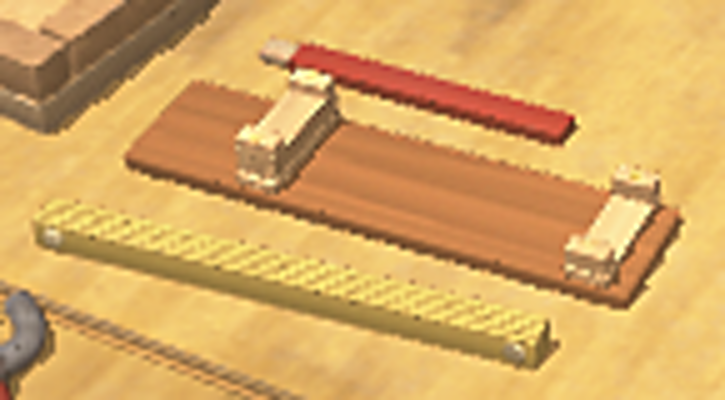

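```bash
python3 - <<'E'
from h import *
import pickle
w=pickle.load(open('w3.pkl','rb'));c=pickle.load(open('scene0.pkl','rb'))
W=lambda p:(np.array(p,float)+.5)/3-.5+[175,0]
S=lambda p:(np.array(p,float)+.5)/5-.5+[115,230]
def P(n,k,f,p,z): q=onz(k,f(p),z)[:,:2];print(n,q.round(4).tolist());return q
b=P('base near',w,W,[(163,548),(303,550),(175,200),(325,200)],.010)
print(' base yaw',np.arctan2(*(b[2:].mean(0)-b[:2].mean(0))[::-1]))
n=P('near cheeks in',w,W,[(188,510),(284,511)],.027)
f=P('far cheeks in',w,W,[(209,78),(312,81)],.036)
print(' mids',n.mean(0),f.mean(0),'yaw',np.arctan2(*(f.mean(0)-n.mean(0))[::-1]),np.linalg.norm(f.mean(0)-n.mean(0)))
bs=P('base scene',c,S,[(130,160),(195,83),(680,215),(625,300)],.010)
print(' centre',bs.mean(0),'yaw',np.arctan2(*(bs[:2].mean(0)-bs[2:].mean(0))[::-1]))
r=P('rule w',w,W,[(56,499),(91,497),(27,5),(70,5)],.016)
print(' yaw',np.arctan2(*(r[2:].mean(0)-r[:2].mean(0))[::-1]))
rs=P('rule scene',c,S,[(36,212),(52,203),(533,343),(548,322)],.016)
print(' centre',rs.mean(0),'yaw',np.arctan2(*(rs[:2].mean(0)-rs[2:].mean(0))[::-1]))
P('pencil',w,W,[(382,389),(423,389),(423,8),(464,8)],.008)
print('tri base near L',tri([(w,W((163,548))),(c,S((625,300)))]).round(4),'near R',tri([(w,W((303,550))),(c,S((680,215)))]).round(4))
print('tri rule end',tri([(w,W((56,499))),(c,S((533,345)))]).round(4),tri([(w,W((91,497))),(c,S((548,322)))]).round(4))
print('tri cheek far L top', tri([(w,W((194,78))),(c,S((258,130)))]).round(4),'near', tri([(w,W((175,510))),(c,S((590,245)))]).round(4))
E
```

```text
base near [[0.4119, 0.326], [0.4183, 0.2651], [0.5528, 0.3353], [0.5599, 0.2769]]
 base yaw 0.07487971749835824
near cheeks in [[0.4336, 0.3166], [0.4379, 0.2774]]
far cheeks in [[0.591, 0.3258], [0.5945, 0.2897]]
 mids [0.43578772 0.29698419] [0.59279649 0.30775331] yaw 0.06848204764069685 0.15737766203243142
base scene [[0.6542, 0.3468], [0.662, 0.287], [0.4152, 0.2699], [0.4117, 0.3287]]
 centre [0.53575733 0.30809395] yaw 0.0717178635179675
rule w [[0.4294, 0.3728], [0.432, 0.3581], [0.614, 0.3966], [0.6156, 0.3807]]
 yaw 0.12574706578884987
rule scene [[0.6636, 0.3995], [0.6612, 0.3916], [0.4302, 0.3738], [0.4307, 0.3603]]
 centre [0.54641947 0.38128074] yaw 0.12226303739856681
pencil [[0.4905, 0.2421], [0.4927, 0.225], [0.6334, 0.2498], [0.6357, 0.2343]]
tri base near L [0.4121 0.3265 0.0083] near R [0.4175 0.2647 0.0053]
tri rule end [0.4297 0.3733 0.0149] [0.4317 0.3584 0.014 ]
tri cheek far L top [0.5908 0.3314 0.0383] near [0.4324 0.3215 0.0262]
```

```bash
python3 -c "
from h import *
go((.471,.02,.12,.095),(.471,.02,.0125,.095))"
```

```text
t 16.10 at [0.4297 0.3006 0.2175] yaw 0.1198 op 0.730 F [ 0.3 -0.5 -0.6]
(0.471, 0.02, 0.12, 0.095) -> [0.0075, 0.2835, 0.0977] [0.0006, 0.0006, 0.0248] rows 4.8
(0.471, 0.02, 0.0125, 0.095) -> [0.0076, 0.2834, 0.2052] [0.0006, 0.0006, 0.0248] rows 5.6
```

```bash
python3 inch.py '[[0.002,0.04,0,0,0,0.01,0.6],[0.004,0.09,0,0,0,0.02,0.6],[0.006,0.14,0.02,0,0,0.025,0.6],[0.0075,0.19,0.04,0,0,0.025,0.6],[0.0075,0.24,0.07,0,0,0.025,0.6],[0.0075,0.275,0.09,0,0,0.025,0.6],[0.0075,0.2835,0.1,0,0,0.025,0.6],[0.0075,0.2835,0.11,0,0,0.025,0.6],[0.0075,0.2835,0.11,0,0,0.025,0.6]]'
python3 inch.py '[[0,0,0.03,0,0,0,0.6],[0,0,0.06,0,0,0,0.6],[0,0,0.08,0,0,0,0.6],[0,0,0.09,0,0,0,0.6],[0,0,0.095,0,0,0,0.6],[0,0,0.095,0,0,0,0.6]]'
python3 -c "
from h import *
go((.471,.02,.0125,.095))
c=cam('wrist');save(c,'w4',s=1.5)"
```

```text
time: 17.23
eef_pos: [0.4705, 0.0217, 0.1074]
tcp_rot: [0.999, 0.048, -0.001, -0.0]
contact_force: [0.0, 0.4, -0.1]
opening: 0.597
finger_force: 0.0
time: 17.98
eef_pos: [0.4715, 0.0212, 0.0133]
tcp_rot: [0.999, 0.048, 0.0, 0.0]
contact_force: [0.3, 0.2, 0.3]
opening: 0.602
finger_force: 0.0
t 17.98 at [0.4715 0.0212 0.0133] yaw 0.0964 op 0.602 F [0.3 0.2 0.3]
(0.471, 0.02, 0.0125, 0.095) -> [-0.0006, 0.0012, 0.0008] [0.0002, -0.0008, 0.0014] rows 0.0
```

View pics/w4.png

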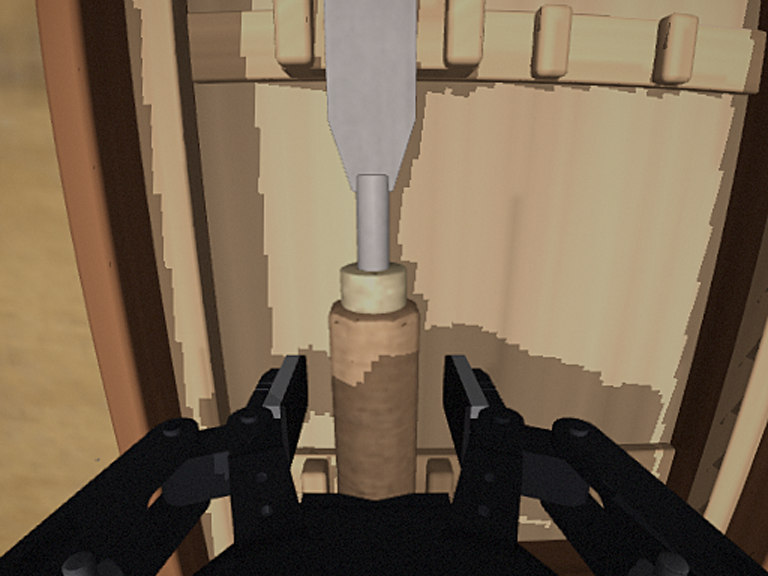

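Fingers straddle the handle centrally (pads at x≈300 and 447, handle 332–418), and the far-bar free notch shows between blocks at (553,40) and (678,45). Close and lift.

```bash
python3 inch.py '[[0,0,0,0,0,0,0],[0,0,0,0,0,0,0],[0,0,0,0,0,0,0],[0,0,0,0,0,0,0],[0,0,0,0,0,0,0]]' 60
python3 inch.py '[[0,0,-0.01,0,0,0,0],[0,0,-0.03,0,0,0,0],[0,0,-0.07,0,0,0,0],[0,0,-0.11,0,0,0,0],[0,0,-0.12,0,0,0,0],[0,0,-0.12,0,0,0,0]]'
python3 - <<'E'
from h import *
import pickle
go((.482,.30,.12,.07),(.482,.30,.0135,.07))
c=cam('scene');save(c,'s2',(110,130,350,310),3);pickle.dump(c,open('s2.pkl','wb'))
E
```

```text
time: 18.65
eef_pos: [0.4719, 0.0208, 0.0138]
tcp_rot: [0.999, 0.048, 0.001, 0.0]
contact_force: [-1.2, 0.4, 7.1]
opening: 0.334
finger_force: 59.2
time: 19.4
eef_pos: [0.4707, 0.0211, 0.1325]
tcp_rot: [0.999, 0.048, 0.0, -0.0]
contact_force: [0.9, 0.6, -2.9]
opening: 0.336
finger_force: 59.3
t 19.40 at [0.4707 0.0211 0.1325] yaw 0.0957 op 0.336 F [ 0.9  0.6 -2.9]
(0.482, 0.3, 0.12, 0.07) -> [0.0379, -0.2766, 0.0125] [0.0, -0.0001, 0.0257] rows 4.5
(0.482, 0.3, 0.0135, 0.07) -> [0.0379, -0.2766, 0.119] [0.0, -0.0001, 0.0257] rows 4.9
```

View pics/s2.png

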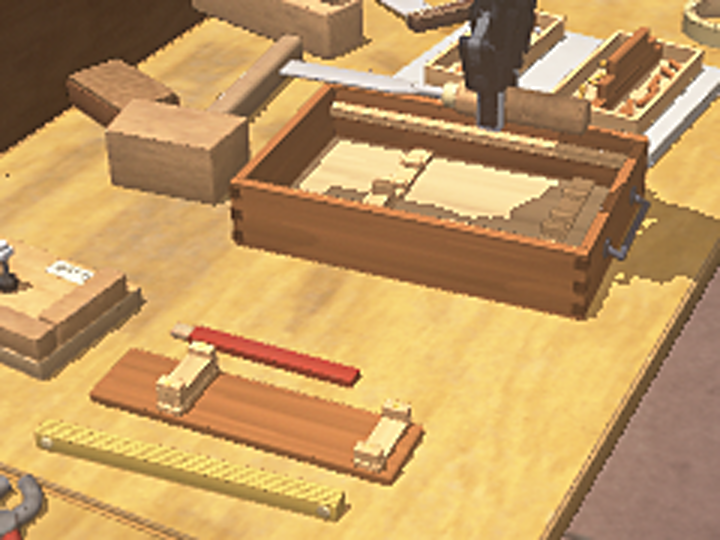

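```bash
python3 inch.py '[[0.003,-0.02,0,0,0,0.005,0],[0.008,-0.06,0,0,0,0.01,0],[0.014,-0.1,0,0,0,0.015,0],[0.02,-0.14,0,0,0,0.02,0],[0.025,-0.18,0,0,0,0.026,0],[0.03,-0.22,0,0,0,0.026,0],[0.035,-0.255,0,0,0,0.026,0],[0.038,-0.2735,0.02,0,0,0.026,0],[0.038,-0.2775,0.05,0,0,0.026,0],[0.038,-0.2775,0.07,0,0,0.026,0]]'
python3 inch.py '[[0,0,0,0,0,0,0],[0,0,0,0,0,0,0]]'
python3 - <<'E'
from h import *
import pickle
go((.482,.301,.0145,.07))
c=cam('scene');save(c,'s3',(110,200,270,320),4.5);pickle.dump(c,open('s3.pkl','wb'))
E
```

```text
time: 20.7
eef_pos: [0.4798, 0.3003, 0.0586]
tcp_rot: [0.999, 0.035, -0.003, 0.001]
contact_force: [0.9, -0.6, -2.3]
opening: 0.338
finger_force: 59.5
time: 20.95
eef_pos: [0.4828, 0.3007, 0.0632]
tcp_rot: [0.999, 0.035, 0.0, -0.0]
contact_force: [-0.0, -0.9, -2.7]
opening: 0.335
finger_force: 59.5
t 20.95 at [0.4828 0.3007 0.0632] yaw 0.0692 op 0.335 F [-0.  -0.9 -2.7]
(0.482, 0.301, 0.0145, 0.07) -> [-0.0008, -0.0004, 0.0487] [-0.0001, -0.0006, -0.0008] rows 0.8
```

View pics/s3.png

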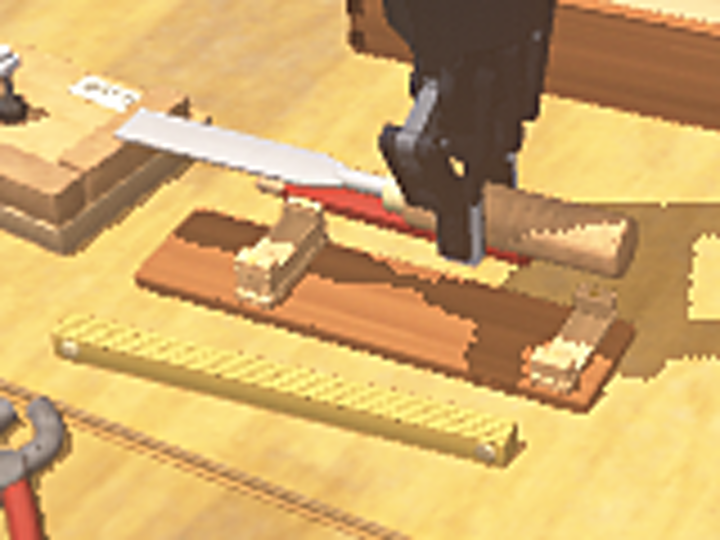

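Chisel is level above the rest and parallel to it; pencil and rule are undisturbed. Lowering.

```bash
python3 inch.py '[[0,0,0.015,0,0,0,0],[0,0,0.028,0,0,0,0],[0,0,0.038,0,0,0,0],[0,0,0.044,0,0,0,0],[0,0,0.047,0,0,0,0],[0,0,0.048,0,0,0,0],[0,0,0.048,0,0,0,0]]'
python3 inch.py '[[0,0,0.001,0,0,0,0],[0,0,0.0015,0,0,0,0],[0,0,0.0015,0,0,0,0]]'
```

```text
time: 21.88
eef_pos: [0.4826, 0.301, 0.0152]
tcp_rot: [0.999, 0.035, 0.0, -0.0]
contact_force: [-0.6, 0.2, -1.6]
opening: 0.335
finger_force: 59.5
time: 22.25
eef_pos: [0.4828, 0.3011, 0.0149]
tcp_rot: [0.999, 0.035, 0.0, -0.0]
contact_force: [-3.4, -1.6, 6.2]
opening: 0.336
finger_force: 60.0
```

```bash
python3 inch.py '[[0,0,0,0,0,0,0.4],[0,0,0,0,0,0,0.5],[0,0,0,0,0,0,0.55],[0,0,0,0,0,0,0.55],[0,0,-0.02,0,0,0,0.55],[0,0,-0.06,0,0,0,0.55],[0,0,-0.11,0,0,0,0.55],[0,0,-0.16,0,0,0,0.6],[-0.04,0,-0.2,0,0,0,0.6],[-0.05,0,-0.2,0,0,0,0.6]]'
python3 inch.py '[[0,0,0,0,0,0,0.6]]'
python3 - <<'E'
from h import *
import pickle
go()
c=cam('wrist');pickle.dump(c,open('w5.pkl','wb'));save(c,'w5',(100,0,420,245),2.4)
E
```

```text
time: 23.5
eef_pos: [0.4333, 0.2984, 0.2192]
tcp_rot: [0.999, 0.035, 0.005, -0.002]
contact_force: [0.7, -0.1, -1.3]
opening: 0.601
finger_force: 0.0
time: 23.62
eef_pos: [0.4317, 0.2973, 0.2135]
tcp_rot: [0.999, 0.035, 0.0, -0.0]
contact_force: [0.6, -0.0, 0.2]
opening: 0.599
finger_force: 0.0
t 23.62 at [0.4317 0.2973 0.2135] yaw 0.0704 op 0.599 F [ 0.6 -0.   0.2]
```

View pics/w5.png

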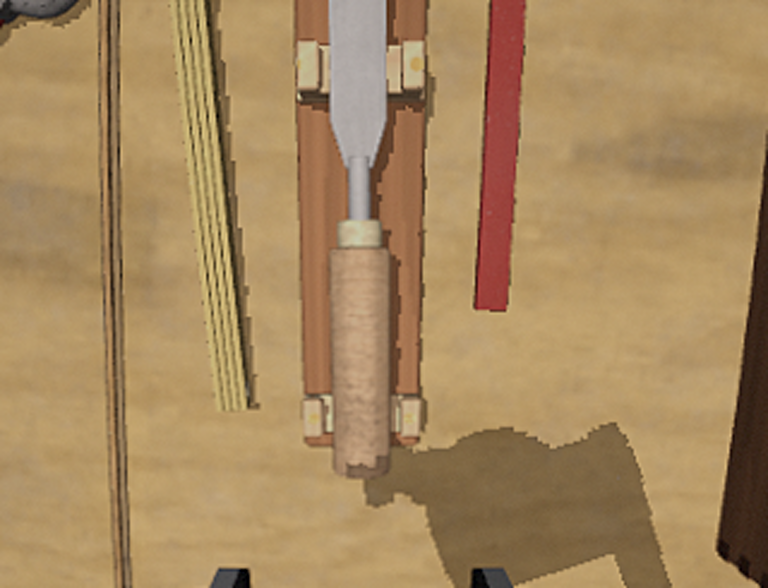

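Chisel is seated: handle between the low cheeks (303–423, 415) and blade flat between the high cheeks (298–427, 70). The pencil is untouched. The rule's near end is at (217–250, 408). Next, the rule (no more pictures to view, so numeric checks only).

```bash
python3 - <<'E'
from h import *
import pickle
w=pickle.load(open('w5.pkl','rb'))
W=lambda p:(np.array(p,float)+.5)/2.4-.5+[100,0]
r=onz(w,W([(217,410),(248,408),(173,3),(209,3)]),.016)[:,:2];a=r[:2].mean(0);b=r[2:].mean(0)
y=np.arctan2(*(b-a)[::-1]);print('rule end',a,'yaw',y,'centre',a+.1175*np.array([np.cos(y),np.sin(y)]))
b=onz(w,W([(360,247)]),.045)[0];print('ferrule',b,'chisel origin',b[:2]+.025*np.array([1,.07]))
go((.547,.381,.08,.125),(.547,.381,.004,.125))
E
```

```text
rule end [0.43115522 0.36428167] yaw 0.12388289438763758 centre [0.54775473 0.3788007 ]
ferrule [0.5157722  0.30303973 0.045     ] chisel origin [0.5407722  0.30478973]
t 23.68 at [0.4319 0.2971 0.2125] yaw 0.0700 op 0.599 F [ 0.1 -0.4  0.3]
(0.547, 0.381, 0.08, 0.125) -> [0.1208, -0.0757, 0.1324] [0.0005, 0.001, -0.055] rows 3.1
(0.547, 0.381, 0.004, 0.125) -> [0.1209, -0.0757, 0.2084] [0.0005, 0.001, -0.055] rows 4.0
```

```bash
python3 inch.py '[[0.04,-0.025,0,0,0,-0.02,0.42],[0.08,-0.05,0.01,0,0,-0.04,0.42],[0.121,-0.075,0.03,0,0,-0.055,0.42],[0.121,-0.075,0.07,0,0,-0.055,0.42],[0.121,-0.075,0.11,0,0,-0.055,0.42],[0.121,-0.075,0.15,0,0,-0.055,0.42],[0.121,-0.075,0.16,0,0,-0.055,0.42],[0.121,-0.075,0.16,0,0,-0.055,0.42]]'
python3 -c "
from h import *
go((.5475,.3803,.0045,.125))"
```

```text
time: 24.68
eef_pos: [0.5476, 0.3802, 0.0519]
tcp_rot: [0.998, 0.062, -0.001, 0.001]
contact_force: [-0.4, -0.5, 0.6]
opening: 0.423
finger_force: 0.0
t 24.68 at [0.5476 0.3802 0.0519] yaw 0.1244 op 0.423 F [-0.4 -0.5  0.6]
(0.5475, 0.3803, 0.0045, 0.125) -> [0.0001, -0.0002, 0.0474] [0.0009, 0.0025, -0.0006] rows 0.8
```

```bash
python3 inch.py '[[0,0,0.02,0,0,0,0.42],[0,0,0.035,0,0,0,0.42],[0,0,0.044,0,0,0,0.42],[0,0,0.047,0,0,0,0.42],[0,0,0.047,0,0,0,0.42]]'
python3 inch.py '[[0,0,0,0,0,0,0],[0,0,0,0,0,0,0],[0,0,0,0,0,0,0],[0,0,0,0,0,0,0],[0,0,0,0,0,0,0]]' 40
python3 -c "
from h import *
go()"
```

```text
time: 25.3
eef_pos: [0.5479, 0.3807, 0.0063]
tcp_rot: [0.998, 0.062, 0.0, -0.0]
contact_force: [-0.3, 0.6, 0.1]
opening: 0.42
finger_force: 0.0
time: 25.92
eef_pos: [0.5485, 0.381, 0.0072]
tcp_rot: [0.998, 0.062, 0.001, -0.0]
contact_force: [-0.6, -0.2, 4.4]
opening: 0.171
finger_force: 42.9
t 25.93 at [0.5485 0.381  0.0072] yaw 0.1248 op 0.171 F [-0.6 -0.2  4.4]
```

```bash
python3 inch.py '[[0,0,-0.01,0,0,0,0],[0,0,-0.03,0,0,0,0],[0,0,-0.06,0,0,0,0],[0,0,-0.09,0,0,0,0],[0,0,-0.11,0,0,0,0],[0,0,-0.12,0,0,0,0],[0,0,-0.12,0,0,0,0]]' 40
python3 - <<'E'
from h import *
import pickle
go((.5355,-.0455,.13,.096),(.5355,-.0455,.023,.096))
for n in('scene','side','wrist'): pickle.dump(cam(n),open(n+'6.pkl','wb'))
c=pickle.load(open('scene6.pkl','rb'));h=cv2.cvtColor(c['pixels'],cv2.COLOR_RGB2HSV)
m=((h[...,0]>23)&(h[...,0]<32)&(h[...,1]>110)&(h[...,2]>120)).astype(np.uint8);m[:180]=0;m[:,270:]=0
m=cv2.morphologyEx(m,cv2.MORPH_OPEN,np.ones((2,2)))
for q in sorted(cv2.findContours(m,0,1)[0],key=cv2.contourArea)[-3:]: print(cv2.contourArea(q),cv2.minAreaRect(q))
s=ctrl.get_state();p=np.array(s['eef_pos'])
a=np.array([np.cos(.125),np.sin(.125),0])
print('expected px ends',proj(c,[p+a*.1175,p-a*.1175]).round(1),'old place',proj(c,[[.664,.395,.016],[.431,.365,.016]]).round(1))
E
```

```text
time: 26.8
eef_pos: [0.548, 0.3807, 0.1269]
tcp_rot: [0.998, 0.062, 0.0, -0.0]
contact_force: [-0.1, -0.2, -1.5]
opening: 0.173
finger_force: 42.3
t 26.80 at [0.548  0.3807 0.1269] yaw 0.1249 op 0.173 F [-0.1 -0.2 -1.5]
(0.5355, -0.0455, 0.13, 0.096) -> [-0.0655, 0.4213, -0.0033] [-0.0003, -0.0008, 0.0289] rows 6.8
(0.5355, -0.0455, 0.023, 0.096) -> [-0.0656, 0.4214, 0.1037] [-0.0003, -0.0008, 0.0289] rows 7.0
9.5 ((233.0, 329.0), (5.656853675842285, 2.8284268379211426), 45.0)
15.5 ((216.0, 323.0), (4.0, 6.0), 90.0)
21.0 ((245.32354736328125, 333.29412841796875), (4.6081767082214355, 10.6715669631958), 75.96376037597656)
expected px ends [[116.1 230. ]
 [221.4 253.4]] old place [[123.  270.7]
 [223.  295.4]]
```

```bash
python3 - <<'E'
from h import *
import pickle
c0=pickle.load(open('scene0.pkl','rb'));c=pickle.load(open('scene6.pkl','rb'))
d=cv2.absdiff(c['pixels'],c0['pixels']).sum(2)
ref=c0['pixels'][279:284,155:160].reshape(-1,3).astype(float);print('ref',ref.mean(0))
h0=cv2.cvtColor(c0['pixels'],cv2.COLOR_RGB2HSV);print(h0[270:300:4,170])
h=cv2.cvtColor(c['pixels'],cv2.COLOR_RGB2HSV)
for n,hh in(('0',h0),('6',h)):
    m=((hh[...,0]>=24)&(hh[...,0]<=34)&(hh[...,1]>70)&(hh[...,2]>60)).astype(np.uint8);m[:200]=0;m[310:]=0;m[:,260:]=0;m[:,:100]=0
    m=cv2.morphologyEx(m,cv2.MORPH_CLOSE,np.ones((5,5)))
    for q in sorted(cv2.findContours(m,0,1)[0],key=cv2.contourArea)[-3:]: print(n,cv2.contourArea(q),cv2.boxPoints(cv2.minAreaRect(q)).round(0).tolist())
w=pickle.load(open('wrist6.pkl','rb'));hw=cv2.cvtColor(w['pixels'],cv2.COLOR_RGB2HSV)
for r in range(0,240,30): print(r,hw[r,210:300:6,0].tolist(),hw[r,210:300:6,1].tolist())
E
```

```text
ref [221.64 188.32  97.08]
[[ 13 157 143]
 [ 20 134 242]
 [ 20 131 240]
 [ 25 133 252]
 [ 20 149 169]
 [ 20 147 142]
 [ 19 143 232]
 [ 18 137 229]]
0 11.5 [[174.0, 244.0], [179.0, 244.0], [179.0, 255.0], [174.0, 255.0]]
0 80.0 [[226.0, 281.0], [241.0, 264.0], [248.0, 269.0], [233.0, 287.0]]
0 392.0 [[122.0, 273.0], [123.0, 268.0], [223.0, 293.0], [222.0, 298.0]]
6 29.5 [[212.0, 293.0], [228.0, 293.0], [228.0, 302.0], [212.0, 302.0]]
6 106.5 [[191.0, 248.0], [192.0, 241.0], [226.0, 246.0], [225.0, 253.0]]
6 170.0 [[111.0, 231.0], [112.0, 223.0], [157.0, 230.0], [156.0, 237.0]]
0 [16, 17, 18, 18, 19, 19, 19, 18, 18, 19, 18, 18, 19, 18, 18] [123, 101, 112, 109, 106, 104, 102, 95, 104, 107, 111, 110, 110, 114, 117]
30 [13, 17, 19, 19, 22, 19, 22, 23, 19, 21, 18, 18, 17, 19, 18] [147, 108, 111, 114, 110, 124, 107, 105, 119, 108, 107, 111, 107, 109, 111]
60 [17, 19, 19, 19, 21, 20, 22, 22, 19, 23, 18, 18, 18, 19, 18] [101, 118, 114, 116, 106, 135, 107, 108, 125, 106, 109, 112, 114, 110, 110]
90 [17, 19, 18, 18, 22, 19, 22, 22, 19, 23, 18, 19, 18, 17, 18] [111, 118, 112, 109, 108, 139, 107, 111, 124, 103, 124, 120, 120, 122, 114]
120 [19, 19, 19, 19, 22, 20, 22, 22, 20, 22, 18, 18, 18, 18, 19] [112, 110, 107, 109, 103, 126, 106, 107, 124, 105, 122, 120, 121, 126, 110]
150 [19, 19, 19, 19, 22, 21, 22, 22, 18, 22, 17, 17, 17, 18, 18] [109, 108, 110, 108, 107, 120, 109, 107, 135, 105, 123, 120, 121, 113, 113]
180 [19, 18, 19, 19, 22, 21, 21, 22, 18, 22, 17, 17, 17, 18, 18] [115, 116, 113, 106, 109, 113, 107, 105, 133, 102, 116, 118, 120, 111, 106]
210 [18, 18, 18, 18, 20, 22, 21, 21, 19, 21, 18, 17, 17, 18, 13] [115, 108, 101, 108, 119, 111, 110, 107, 141, 106, 118, 119, 120, 117, 143]
```

Rule is held level at the expected place. Carry it to the notches.

```bash
python3 inch.py '[[-0.004,0.03,0,0,0,0.005,0],[-0.012,0.08,0,0,0,0.01,0],[-0.02,0.13,0,0,0,0.015,0],[-0.028,0.18,0,0,0,0.02,0],[-0.036,0.23,0,0,0,0.025,0],[-0.044,0.28,0,0,0,0.029,0],[-0.051,0.33,0,0,0,0.029,0],[-0.058,0.375,0,0,0,0.029,0],[-0.0655,0.41,0,0,0,0.029,0],[-0.0655,0.4213,0,0,0,0.029,0]]' 40
python3 inch.py '[[0,0,0.02,0,0,0,0],[0,0,0.05,0,0,0,0],[0,0,0.075,0,0,0,0],[0,0,0.08,0,0,0,0],[0,0,0.08,0,0,0,0]]' 40
python3 - <<'E'
from h import *
import pickle
go((.5355,-.0455,.0235,.096))
# rule vs far notch blocks, from the wrist camera
w=cam('wrist');pickle.dump(w,open('w7.pkl','wb'));save(w,'w7')
box=lambda x,y,z:[.532+x*np.cos(.096)-y*np.sin(.096),-.0075+x*np.sin(.096)+y*np.cos(.096),z]
print('notch sides px',proj(w,[box(.055,-.023,.023),box(.055,-.053,.023),box(.055,-.038,.023)]).round(1).tolist())
v=int(proj(w,[box(.055,-.038,.023)])[0][1])
for r in (v-3,v,v+3): print(r,cv2.cvtColor(w['pixels'],cv2.COLOR_RGB2HSV)[max(r,0),200:380:4,0].tolist(),cv2.cvtColor(w['pixels'],cv2.COLOR_RGB2GRAY)[max(r,0),200:380:4].tolist())
E
```

```text
time: 28.2
eef_pos: [0.5346, -0.0471, 0.1253]
tcp_rot: [0.999, 0.046, -0.001, -0.0]
contact_force: [-0.6, -0.0, -0.6]
opening: 0.173
finger_force: 42.3
time: 28.82
eef_pos: [0.5354, -0.045, 0.0462]
tcp_rot: [0.999, 0.048, -0.0, -0.0]
contact_force: [0.1, 0.3, -1.1]
opening: 0.173
finger_force: 42.3
t 28.82 at [ 0.5354 -0.045   0.0462] yaw 0.0964 op 0.173 F [ 0.1  0.3 -1.1]
(0.5355, -0.0455, 0.0235, 0.096) -> [0.0001, 0.0005, 0.0227] [-0.0003, 0.0005, 0.0004] rows 0.4
notch sides px [[224.8, 145.7], [274.9, 145.7], [249.8, 145.7]]
142 [22, 22, 22, 20, 20, 18, 15, 15, 22, 21, 21, 23, 22, 22, 21, 22, 21, 15, 16, 14, 23, 19, 18, 16, 23, 23, 23, 23, 23, 23, 23, 23, 23, 22, 13, 15, 17, 16, 17, 17, 18, 11, 12, 11, 13] [169, 169, 170, 165, 167, 160, 146, 112, 157, 158, 98, 163, 143, 164, 163, 164, 160, 116, 117, 55, 170, 164, 159, 128, 170, 169, 171, 171, 170, 168, 168, 169, 169, 161, 49, 110, 157, 154, 159, 156, 159, 35, 40, 46, 38]
145 [21, 21, 22, 19, 21, 17, 15, 14, 22, 22, 20, 22, 22, 22, 22, 22, 21, 16, 16, 15, 23, 19, 17, 15, 22, 23, 22, 23, 22, 22, 23, 22, 22, 15, 16, 15, 17, 15, 18, 16, 19, 11, 12, 11, 13] [167, 167, 168, 165, 166, 159, 146, 110, 155, 159, 111, 161, 144, 162, 165, 164, 161, 117, 117, 62, 170, 163, 161, 114, 169, 169, 169, 169, 168, 169, 169, 169, 169, 110, 53, 119, 159, 155, 159, 157, 164, 38, 43, 40, 37]
148 [19, 19, 19, 18, 20, 17, 15, 14, 23, 21, 20, 22, 22, 22, 22, 23, 21, 15, 14, 14, 22, 18, 17, 14, 23, 23, 22, 22, 22, 23, 23, 22, 22, 14, 15, 16, 17, 15, 17, 17, 18, 12, 12, 11, 13] [163, 163, 163, 163, 167, 159, 147, 106, 160, 159, 113, 162, 142, 164, 167, 164, 160, 116, 119, 85, 169, 161, 159, 104, 168, 170, 169, 170, 169, 169, 169, 167, 169, 109, 57, 130, 157, 153, 159, 157, 163, 40, 40, 44, 35]
```

```bash
python3 inch.py '[[0,0.0005,0.008,0,0,0,0],[0,0.0005,0.015,0,0,0,0],[0,0.0005,0.02,0,0,0,0],[0,0.0005,0.023,0,0,0,0],[0,0.0005,0.023,0,0,0,0]]' 40
python3 inch.py '[[0,0,0.001,0,0,0,0],[0,0,0.002,0,0,0,0],[0,0,0.002,0,0,0,0]]' 40
```

```text
time: 29.5
eef_pos: [0.5351, -0.046, 0.023]
tcp_rot: [0.999, 0.048, -0.0, -0.0]
contact_force: [0.0, -1.4, -0.8]
opening: 0.174
finger_force: 42.3
time: 29.88
eef_pos: [0.5356, -0.0461, 0.0222]
tcp_rot: [0.999, 0.048, 0.0, 0.0]
contact_force: [-1.3, -0.2, 5.3]
opening: 0.169
finger_force: 42.9
```

```bash
python3 inch.py '[[0,0,0,0,0,0,0.3],[0,0,0,0,0,0,0.4],[0,0,0,0,0,0,0.4],[0,0,-0.02,0,0,0,0.4],[0,0,-0.06,0,0,0,0.4],[0,0,-0.11,0,0,0,0.4],[-0.03,0,-0.16,0,0,0,0.7],[-0.06,0,-0.2,0,0,0,0.7],[-0.07,0,-0.2,0,0,0,0.7],[-0.07,0,-0.2,0,0,0,0.7]]' 40
python3 - <<'E'
from h import *
import pickle
w=cam('wrist');pickle.dump(w,open('w8.pkl','wb'));save(w,'w8')
a=.096
box=lambda x,y,z:[.532+x*np.cos(a)-y*np.sin(a),-.0075+x*np.sin(a)+y*np.cos(a),z]
g=cv2.cvtColor(w['pixels'],cv2.COLOR_RGB2GRAY);hs=cv2.cvtColor(w['pixels'],cv2.COLOR_RGB2HSV)
# rule/floor discrimination: print saturation across y at several stations
for x in(-.125,-.105,-.06,0,.055,.1,.125):
    ys=np.arange(-.062,-.013,.003);p=proj(w,[box(x,y,.031) for y in ys]).round().astype(int)
    print(x,p[0],[int(g[v,u]) if 0<=v<384 else -1 for u,v in p],[int(hs[v,u,0]) if 0<=v<384 else -1 for u,v in p])
go((.6104,-.2983,.17,1.51))
E
```

```text
time: 31.12
eef_pos: [0.465, -0.0526, 0.2204]
tcp_rot: [0.999, 0.048, -0.0, -0.0]
contact_force: [-0.2, 1.0, -0.0]
opening: 0.7
finger_force: 0.0
-0.125 [268 215] [178, 176, 175, 177, 181, 175, 175, 177, 178, 175, 175, 176, 175, 172, 166, 162, 170] [20, 18, 19, 20, 22, 18, 19, 20, 19, 19, 19, 18, 19, 18, 16, 17, 17]
-0.105 [268 201] [113, 110, 126, 100, 118, 115, 110, 114, 113, 91, 137, 174, 159, 115, 169, 181, 172] [15, 14, 15, 14, 15, 20, 21, 21, 21, 20, 21, 17, 17, 16, 16, 23, 18]
-0.06 [269 166] [172, 175, 176, 182, 121, 136, 135, 178, 177, 141, 173, 176, 174, 173, 170, 161, 157] [17, 19, 19, 20, 15, 20, 21, 22, 22, 20, 21, 19, 17, 17, 16, 16, 16]
0 [270 115] [176, 177, 178, 180, 172, 148, 135, 177, 174, 150, 165, 172, 173, 168, 168, 157, 163] [19, 20, 20, 21, 21, 20, 21, 23, 22, 21, 21, 17, 17, 17, 16, 17, 17]
0.055 [271  64] [150, 167, 184, 109, 109, 135, 135, 173, 161, 123, 170, 180, 154, 133, 166, 182, 150] [15, 16, 24, 20, 14, 20, 21, 22, 21, 20, 22, 23, 21, 15, 17, 24, 19]
0.1 [271  20] [176, 174, 172, 169, 106, 131, 166, 168, 139, 126, 162, 150, 167, 172, 170, 166, 164] [22, 20, 20, 19, 16, 21, 22, 22, 21, 21, 22, 15, 18, 20, 20, 18, 17]
0.125 [272  -5] [-1, -1, -1, -1, -1, -1, -1, -1, -1, -1, -1, -1, -1, -1, -1, -1, -1] [-1, -1, -1, -1, -1, -1, -1, -1, -1, -1, -1, -1, -1, -1, -1, -1, -1]
t 31.18 at [ 0.4651 -0.0525  0.2197] yaw 0.0955 op 0.700 F [-0.4 -0.9 -0.3]
(0.6104, -0.2983, 0.17, 1.51) -> [0.1214, 0.2586, 0.0492] [-0.0023, 0.0009, -1.4145] rows 7.5
```

Rule lies parallel and centred in the notches (y ≈ -0.047 to -0.030 at all stations). Now the narrow tray.

```bash
python3 inch.py '[[0.013,0.028,0,0,0,-0.16,0.7],[0.027,0.056,0,0,0,-0.32,0.7],[0.04,0.085,0,0,0,-0.48,0.7],[0.054,0.115,0,0,0,-0.64,0.7],[0.067,0.143,0,0,0,-0.8,0.7],[0.081,0.172,0,0,0,-0.96,0.7],[0.094,0.2,0,0,0,-1.12,0.7],[0.108,0.23,0,0,0,-1.28,0.7],[0.1214,0.2586,0,0,0,-1.4145,0.7],[0.1214,0.2586,0.02,0,0,-1.4145,0.7]]'
python3 inch.py '[[0,0,0,0,0,0,0.7]]'
python3 -c "
from h import *
go((.6104,-.2983,.0485,1.51))"
```

```text
time: 32.42
eef_pos: [0.6126, -0.3005, 0.1996]
tcp_rot: [0.729, 0.685, 0.0, 0.0]
contact_force: [0.1, 0.3, -0.8]
opening: 0.696
finger_force: 0.0
time: 32.55
eef_pos: [0.6094, -0.2968, 0.1956]
tcp_rot: [0.729, 0.685, -0.001, -0.005]
contact_force: [0.2, -0.0, 1.0]
opening: 0.7
finger_force: 0.0
t 32.55 at [ 0.6094 -0.2968  0.1956] yaw 1.5093 op 0.700 F [ 0.2 -0.   1. ]
(0.6104, -0.2983, 0.0485, 1.51) -> [-0.0022, 0.0022, 0.1471] [-0.008, -0.0052, -0.0007] rows 2.4
```

```bash
python3 inch.py '[[0,0,0.04,0,0,0,0.7],[0,0,0.08,0,0,0,0.7],[0,0,0.11,0,0,0,0.7],[0,0,0.13,0,0,0,0.7],[0,0,0.145,0,0,0,0.7],[0,0,0.15,0,0,0,0.7],[0,0,0.15,0,0,0,0.7]]'
python3 inch.py '[[0,0,0,0,0,0,0],[0,0,0,0,0,0,0],[0,0,0,0,0,0,0],[0,0,0,0,0,0,0],[0,0,0,0,0,0,0]]' 60
python3 inch.py '[[0,0,-0.01,0,0,0,0],[0,0,-0.03,0,0,0,0],[0,0,-0.06,0,0,0,0],[0,0,-0.1,0,0,0,0],[0,0,-0.13,0,0,0,0],[0,0,-0.135,0,0,0,0],[0,0,-0.135,0,0,0,0]]' 60
python3 -c "
from h import *
go((.6152,-.0007,.178,1.6668),(.6152,-.0007,.0787,1.6668))"
```

```text
time: 33.42
eef_pos: [0.6117, -0.2987, 0.0519]
tcp_rot: [0.728, 0.685, 0.0, 0.0]
contact_force: [0.0, 0.4, 0.0]
opening: 0.702
finger_force: 0.0
time: 34.05
eef_pos: [0.6118, -0.2989, 0.0523]
tcp_rot: [0.728, 0.685, 0.0, 0.001]
contact_force: [-0.2, -0.5, 3.8]
opening: 0.126
finger_force: 61.7
time: 34.92
eef_pos: [0.6109, -0.2982, 0.1859]
tcp_rot: [0.728, 0.685, -0.0, -0.0]
contact_force: [-0.7, -0.3, -2.8]
opening: 0.13
finger_force: 60.8
t 34.92 at [ 0.6109 -0.2982  0.1859] yaw 1.5104 op 0.130 F [-0.7 -0.3 -2.8]
(0.6152, -0.0007, 0.178, 1.6668) -> [0.2973, -0.0137, 0.008] [-0.0005, -0.0004, -0.1564] rows 4.8
(0.6152, -0.0007, 0.0787, 1.6668) -> [0.2972, -0.0136, 0.1073] [-0.0005, -0.0004, -0.1564] rows 5.1
```

```bash
python3 inch.py '[[0.02,-0.001,0,0,0,-0.01,0],[0.05,-0.002,0,0,0,-0.03,0],[0.09,-0.004,0,0,0,-0.05,0],[0.13,-0.006,0,0,0,-0.08,0],[0.17,-0.008,0,0,0,-0.11,0],[0.21,-0.01,0,0,0,-0.13,0],[0.25,-0.012,0,0,0,-0.15,0],[0.28,-0.013,0,0,0,-0.156,0],[0.297,-0.0137,0.01,0,0,-0.156,0],[0.297,-0.0137,0.03,0,0,-0.156,0]]' 60
python3 inch.py '[[0,0,0.02,0,0,0,0],[0,0,0.04,0,0,0,0],[0,0,0.05,0,0,0,0],[0,0,0.05,0,0,0,0],[0,0,0.05,0,0,0,0]]' 60
python3 -c "
from h import *
go((.6152,-.0007,.0825,1.6668))"
```

```text
time: 36.17
eef_pos: [0.6153, 0.0, 0.1552]
tcp_rot: [0.672, 0.741, -0.0, 0.0]
contact_force: [0.6, -0.1, -3.2]
opening: 0.128
finger_force: 60.8
time: 36.8
eef_pos: [0.6163, -0.0016, 0.1072]
tcp_rot: [0.673, 0.74, 0.0, 0.001]
contact_force: [-0.2, 0.1, -2.4]
opening: 0.126
finger_force: 60.6
t 36.80 at [ 0.6163 -0.0016  0.1072] yaw 1.6659 op 0.126 F [-0.2  0.1 -2.4]
(0.6152, -0.0007, 0.0825, 1.6668) -> [0.001, -0.001, 0.0247] [0.0016, 0.0004, -0.0009] rows 0.4
```

```bash
python3 inch.py '[[0.001,-0.001,0.006,0,0,0,0],[0.001,-0.001,0.012,0,0,0,0],[0.001,-0.001,0.018,0,0,0,0],[0.001,-0.001,0.022,0,0,0,0],[0.001,-0.001,0.024,0,0,0,0],[0.001,-0.001,0.024,0,0,0,0]]' 60
python3 inch.py '[[0,0,0.001,0,0,0,0],[0,0,0.0015,0,0,0,0],[0,0,0.0015,0,0,0,0]]' 60
```

```text
time: 37.55
eef_pos: [0.6147, -0.0004, 0.0824]
tcp_rot: [0.673, 0.74, 0.0, 0.0]
contact_force: [1.3, -0.5, -2.6]
opening: 0.123
finger_force: 60.7
time: 37.92
eef_pos: [0.6149, -0.0004, 0.0823]
tcp_rot: [0.673, 0.74, 0.0, 0.0]
contact_force: [-3.1, 0.2, 4.8]
opening: 0.126
finger_force: 61.8
```

```bash
python3 inch.py '[[0,0,0,0,0,0,0.3],[0,0,0,0,0,0,0.6],[0,0,0,0,0,0,0.6],[0,0,-0.03,0,0,0,0.6],[0,0,-0.07,0,0,0,0.7],[0,0,-0.11,0,0,0,0.7],[0,0,-0.11,0,0,0,0.7],[0,0,-0.11,0,0,0,0.7]]' 60
python3 -c "
from h import *
go((.4603,-.2894,.19,1.51),(.4603,-.2894,.05,1.51))"
```

```text
time: 38.92
eef_pos: [0.614, -0.0003, 0.1899]
tcp_rot: [0.673, 0.74, -0.0, -0.001]
contact_force: [-0.0, 0.4, -0.7]
opening: 0.701
finger_force: 0.0
t 38.92 at [ 6.140e-01 -3.000e-04  1.899e-01] yaw 1.6663 op 0.701 F [-0.   0.4 -0.7]
(0.4603, -0.2894, 0.19, 1.51) -> [-0.2732, -0.1805, -0.0] [-0.0012, -0.0002, 0.1563] rows 5.2
(0.4603, -0.2894, 0.05, 1.51) -> [-0.2732, -0.1804, 0.14] [-0.0012, -0.0002, 0.1563] rows 5.7
```

```bash
python3 inch.py '[[-0.04,-0.026,0,0,0,0.03,0.7],[-0.085,-0.056,0,0,0,0.06,0.7],[-0.13,-0.086,0,0,0,0.09,0.7],[-0.175,-0.116,0,0,0,0.12,0.7],[-0.22,-0.145,0,0,0,0.15,0.7],[-0.255,-0.168,0,0,0,0.156,0.7],[-0.273,-0.1805,0,0,0,0.156,0.7],[-0.273,-0.1805,0.03,0,0,0.156,0.7],[-0.273,-0.1805,0.07,0,0,0.156,0.7],[-0.273,-0.1805,0.1,0,0,0.156,0.7]]'
python3 inch.py '[[0,0,0.02,0,0,0,0.7],[0,0,0.034,0,0,0,0.7],[0,0,0.038,0,0,0,0.7],[0,0,0.038,0,0,0,0.7]]'
python3 inch.py '[[0,0,0,0,0,0,0],[0,0,0,0,0,0,0],[0,0,0,0,0,0,0],[0,0,0,0,0,0,0],[0,0,0,0,0,0,0]]' 60
python3 inch.py '[[0,0,-0.01,0,0,0,0],[0,0,-0.03,0,0,0,0],[0,0,-0.06,0,0,0,0],[0,0,-0.1,0,0,0,0],[0,0,-0.13,0,0,0,0],[0,0,-0.135,0,0,0,0],[0,0,-0.135,0,0,0,0]]' 60
python3 -c "
from h import *
go((.4470,-.0193,.178,1.676),(.4470,-.0193,.107,1.668))"
```

```text
time: 40.17
eef_pos: [0.4589, -0.2879, 0.0868]
tcp_rot: [0.728, 0.685, -0.0, -0.003]
contact_force: [0.5, -0.5, -1.7]
opening: 0.698
finger_force: 0.0
time: 40.67
eef_pos: [0.4609, -0.2893, 0.0528]
tcp_rot: [0.728, 0.685, -0.0, -0.0]
contact_force: [0.8, -0.8, 0.1]
opening: 0.701
finger_force: 0.0
time: 41.3
eef_pos: [0.4612, -0.2897, 0.0537]
tcp_rot: [0.728, 0.685, 0.0, 0.001]
contact_force: [-1.6, 0.6, 5.5]
opening: 0.125
finger_force: 61.8
time: 42.18
eef_pos: [0.4602, -0.2887, 0.1864]
tcp_rot: [0.728, 0.685, -0.0, -0.001]
contact_force: [-0.4, -0.1, -3.7]
opening: 0.127
finger_force: 60.7
t 42.17 at [ 0.4602 -0.2887  0.1864] yaw 1.5103 op 0.127 F [-0.4 -0.1 -3.7]
(0.447, -0.0193, 0.178, 1.676) -> [0.2681, -0.0294, 0.0089] [-0.0016, -0.0015, -0.1657] rows 4.3
(0.447, -0.0193, 0.107, 1.668) -> [0.268, -0.0293, 0.0799] [-0.0016, -0.0015, -0.1577] rows 4.5
```

```bash
python3 inch.py '[[0.02,-0.002,0,0,0,-0.01,0],[0.05,-0.005,0,0,0,-0.03,0],[0.09,-0.01,0,0,0,-0.06,0],[0.13,-0.014,0,0,0,-0.09,0],[0.17,-0.019,0,0,0,-0.12,0],[0.21,-0.023,0,0,0,-0.14,0],[0.24,-0.026,0,0,0,-0.16,0],[0.26,-0.028,0,0,0,-0.16,0],[0.2685,-0.0294,0.01,0,0,-0.16,0],[0.2685,-0.0294,0.03,0,0,-0.16,0]]' 60
python3 inch.py '[[0,0,0.02,0,0,0,0],[0,0,0.04,0,0,0,0],[0,0,0.048,0,0,0,0],[0,0,0.048,0,0,0,0],[0,0,0.048,0,0,0,0]]' 60
python3 -c "
from h import *
go((.4470,-.0187,.0843,1.67))"
```

```text
time: 43.42
eef_pos: [0.4473, -0.0187, 0.1567]
tcp_rot: [0.671, 0.742, -0.0, -0.0]
contact_force: [-0.3, -0.3, -3.5]
opening: 0.127
finger_force: 60.7
time: 44.05
eef_pos: [0.4482, -0.0197, 0.1105]
tcp_rot: [0.671, 0.741, 0.0, 0.001]
contact_force: [0.3, 0.2, -2.9]
opening: 0.127
finger_force: 60.5
t 44.05 at [ 0.4482 -0.0197  0.1105] yaw 1.6702 op 0.127 F [ 0.3  0.2 -2.9]
(0.447, -0.0187, 0.0843, 1.67) -> [0.0012, -0.0012, 0.0262] [0.0012, 0.0005, 0.0002] rows 0.4
```

```bash
python3 inch.py '[[0.001,-0.001,0.006,0,0,0,0],[0.001,-0.001,0.012,0,0,0,0],[0.001,-0.001,0.018,0,0,0,0],[0.001,-0.001,0.023,0,0,0,0],[0.001,-0.001,0.0255,0,0,0,0],[0.001,-0.001,0.0255,0,0,0,0]]' 60
python3 inch.py '[[0,0,0.001,0,0,0,0],[0,0,0.002,0,0,0,0],[0,0,0.002,0,0,0,0]]' 60
```

```text
time: 44.8
eef_pos: [0.4466, -0.0186, 0.0842]
tcp_rot: [0.671, 0.741, -0.0, -0.0]
contact_force: [-0.5, -0.2, -2.9]
opening: 0.124
finger_force: 60.6
time: 45.18
eef_pos: [0.4469, -0.0187, 0.0837]
tcp_rot: [0.671, 0.741, -0.0, -0.0]
contact_force: [-3.5, 0.5, 6.2]
opening: 0.128
finger_force: 61.8
```

```bash
python3 inch.py '[[0,0,0,0,0,0,0.3],[0,0,0,0,0,0,0.6],[0,0,0,0,0,0,0.6],[0,0,-0.03,0,0,0,0.6],[0,0,-0.08,0,0,0,0.7],[0,0,-0.13,0,0,0,1],[0,0.03,-0.18,0,0,0,1],[0,0.06,-0.22,0,0,0,1],[0.01,0.085,-0.235,0,0,0,1],[0.01,0.085,-0.235,0,0,0.1,1]]' 60
python3 inch.py '[[0,0,0,0,0,0,1],[0,0,0,0,0,0,1]]'
python3 - <<'E'
from h import *
import pickle
go()
w=cam('wrist');w1=pickle.load(open('w1.pkl','rb'));c=cam('scene');c0=pickle.load(open('scene0.pkl','rb'));c5=pickle.load(open('w5.pkl','rb'))
# warp: rectify a z=0.072 plane patch (tray rims) of both wrist views in world coordinates, and correlate each tray and the box rim
def patch(k,x0,x1,y0,y1,z,s=.0005):
    X,Y=np.meshgrid(np.arange(x0,x1,s),np.arange(y0,y1,s));p=proj(k,np.c_[X.ravel(),Y.ravel(),np.full(X.size,z)]).astype(np.float32)
    return np.float32(cv2.cvtColor(cv2.remap(k['pixels'],p[:,0].reshape(X.shape),p[:,1].reshape(X.shape),1),cv2.COLOR_RGB2GRAY))
for n,b in (('broad handle',(.425,.468,-.075,.04,.106)),('narrow handle',(.595,.635,-.055,.055,.106)),('rim +y',(.45,.62,.08,.12,.066))):
    A=patch(w1,*b);B=patch(w,*b);h=cv2.createHanningWindow(A.shape[::-1],cv2.CV_32F);s,r=cv2.phaseCorrelate(A,B,h);print(n,'shift mm',np.round(np.array(s)*.5,1),'resp %.2f'%r)
# bystanders in the scene view
for n,k in(('before',c0),('after',c)):
    h=cv2.cvtColor(k['pixels'],cv2.COLOR_RGB2HSV);m=(((h[...,0]<5)|(h[...,0]>174))&(h[...,1]>150)&(h[...,2]>90)).astype(np.uint8);m[:230]=0;m[262:]=0;m[:,:165]=0;m[:,240:]=0
    q=max(cv2.findContours(m,0,1)[0],key=cv2.contourArea);print('pencil',n,cv2.minAreaRect(q))
E
```

```text
time: 46.42
eef_pos: [0.5322, 0.0001, 0.3192]
tcp_rot: [0.708, 0.706, 0.001, 0.001]
contact_force: [-0.9, 0.2, 0.7]
opening: 1.0
finger_force: 0.0
time: 46.68
eef_pos: [0.5299, -0.0003, 0.3168]
tcp_rot: [0.707, 0.707, -0.0, -0.0]
contact_force: [-0.0, 0.5, 0.6]
opening: 0.999
finger_force: 0.0
t 46.67 at [ 5.299e-01 -3.000e-04  3.168e-01] yaw 1.5715 op 0.999 F [-0.   0.5  0.6]
broad handle shift mm [3.7 1. ] resp 0.46
narrow handle shift mm [-0.6  1.4] resp 0.69
rim +y shift mm [-0.5 -0. ] resp 0.53
pencil before ((200.89614868164062, 247.3807830810547), (57.18418502807617, 3.9467601776123047), 15.255118370056152)
pencil after ((200.99998474121094, 247.49998474121094), (56.995880126953125, 4.85071325302124), 14.03624439239502)
```

```bash
python3 -c "
from plant import ctrl, optics
print(ctrl.sign_off())"
```

```text
the job is handed in; nothing more can be done
None
```

I handed the job in at about 47 s. The chisel is in the rest, the rule is in the free notches, both trays are back on their runners, and the pencil has not moved. In the last camera check the broad tray's handle read about 4 mm off where it started, which may be only shadow; I left it.

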